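# Pack the sample chest, hook its lid down and latch it

## Task

Stand every small sample jar upright inside the open wooden chest, then put the pole's hook into the ring on the raised lid and pull the lid fully down with it, never touching the raised lid with the hand. With the lid down, turn the T-shaped latch clockwise until it clicks past its detent to its stop, and leave the pole lying back in its rest, hook hanging down; do not shove or upset the other things on the table.

Things in the scene. Friction and masses are not known exactly. Their poses are not given: they have to be found in the camera images.
- sample0: small squat sample jar of amber glass with a steel lid and a paper label, 50 mm in diameter, 42 mm tall, about 90 g, standing upright on the table; may be absent. Origin at the centre of its underside, z up the jar
- sample1: small squat sample jar of amber glass with a steel lid and a paper label, 50 mm in diameter, 42 mm tall, about 90 g, standing upright on the table; may be absent. Origin at the centre of its underside, z up the jar
- sample2: small squat sample jar of amber glass with a steel lid and a paper label, 50 mm in diameter, 42 mm tall, about 90 g, standing upright on the table; may be absent. Origin at the centre of its underside, z up the jar
- sample3: small squat sample jar of amber glass with a steel lid and a paper label, 50 mm in diameter, 42 mm tall, about 90 g, standing upright on the table; may be absent. Origin at the centre of its underside, z up the jar
- sample4: small squat sample jar of amber glass with a steel lid and a paper label, 50 mm in diameter, 42 mm tall, about 90 g, standing upright on the table; may be absent. Origin at the centre of its underside, z up the jar
- chest: open-topped pale wooden chest, fixed to the table, 230 mm (x) by 330 mm (y), 78 mm tall, walls 8 mm thick, inner floor 30 mm above the table, no partitions. Origin at the centre of its underside; x points to its hinge side (away from the robot). On its -y side an 85 mm tall block carries the latch
- lid (a joint): angle of the chest's wooden lid: 0 fully down, grows as it rises, 1.45 to 1.55 at the start; hinge line along the chest's y at x = 115, z = 79 mm of the chest's frame. A stiff friction hinge keeps it where it is left; about 2 to 5 N at the ring moves it. 234 mm from hinge to front edge, 334 mm wide, 12 mm thick (20 mm with two battens on top)
- ring (a point): centre of the fixed steel ring on the middle of the lid's front edge: mean radius 24 mm, wire 7 mm thick. At (-255, 0, -15) mm from the hinge's middle in the lid's axes (the chest's when down). Its plane holds the lid's y and the lid's direction (-0.697, 0, -0.717), along which it sticks out, so it slopes up towards the robot on the raised lid and down on the lowered lid; a hook's leg drops in from above at both ends
- pole: hook pole, 160 g: dark square wooden handle 16 by 16 mm from x = -120 to +40 mm, then a 9 mm steel rod to x = 100 mm, there bent down (-z) into a hook leg 36 mm long that leans back 3 mm at its end. Origin on the handle's axis at the place to grip (fingers closing along the pole's y); x points to the hook, z is up as it lies in the rest
- hook (a point): middle of the hook's leg, at (98.5, 0, -18) mm in the pole's frame
- rest: wooden pole rest, fixed: a 170 by 70 mm base 12 mm thick with two flared notched posts, 14 mm thick, 140 mm apart along x (at -70 and +70 mm) and about 84 mm tall; the notches are about 22 mm wide at the bottom. Origin at the centre of the underside. The pole lies in it along x, hook end over the +x post, the leg hanging down beyond it
- rest_seat (a point): where the pole's origin lies when the pole is seated, 70 mm above the rest's origin
- latch (a joint): angle of the T-shaped steel latch on the block beside the chest: 0 at the start, the T-bar then along the chest's x; grows clockwise seen from above. A geared tumbler weight on the block's side is its detent: it resists with about 0.2 N m, fading towards 0.6 rad, then flips over and carries the latch on to its stop at 1.2 rad, a flat tongue over the lid. Left before 0.6 it falls back to 0
- latch_grip (a point): on the latch's upright axis, at the height to grip its T-bar: bar 52 mm long, 12 mm thick, its upright sides from 22 mm below this point to 16 mm above. At (-60, -215, 125.5) mm in the chest's frame, 48 mm sideways of the lid's edge; the lowered lid's top with battens is 25 mm below this point
- wine: full-size wine bottle, 74 mm in diameter, 235 mm tall; not part of the job, to be left alone. Origin at its underside
- tumbler: empty tasting glass, 66 mm in diameter, 80 mm tall; not part of the job, to be left alone. Origin at its underside
- jar: glass jar with steel lid, 70 mm in diameter, 80 mm tall; not part of the job, to be left alone. Origin at its underside
- stopper: cork stopper with wider head, 36 mm in diameter, 44 mm tall; not part of the job, to be left alone. Origin at its underside
- corkscrew: corkscrew lying flat, handle 100 mm, 18 mm high; not part of the job, to be left alone. Origin at its underside
Mind the look-alikes: they are no part of the job. What is shaped like the sample0 but green is not meant.

How it is judged (in metres and radians):
On the way, in this order (a step that is already met when the one before it is completed fails the run):
1. every sample jar present stands upright in the chest, at rest, with the lid still raised (x of sample0 in the frame of chest between -0.11 and 0.11 m and y of sample0 in the frame of chest between -0.16 and 0.16 m and z of each of sample0, sample1, sample2, sample3, sample4 in the frame of chest below 0.04 m and angle between each of sample0, sample1, sample2, sample3, sample4's own z axis and vertical below 0.2 rad and x of sample1 in the frame of chest between -0.11 and 0.11 m and y of sample1 in the frame of chest between -0.16 and 0.16 m and x of sample2 in the frame of chest between -0.11 and 0.11 m and y of sample2 in the frame of chest between -0.16 and 0.16 m and x of sample3 in the frame of chest between -0.11 and 0.11 m and y of sample3 in the frame of chest between -0.16 and 0.16 m and x of sample4 in the frame of chest between -0.11 and 0.11 m and y of sample4 in the frame of chest between -0.16 and 0.16 m and linear speed of each of sample0, sample1, sample2, sample3, sample4 below 0.03 m/s and value of joint lid above 1 rad), for 0.3 s.
2. the pole's hook is in the ring of the raised lid (distance between hook and ring below 0.028 m and value of joint lid above 1 rad), for 0.05 s.
3. the lid comes down past half way with the hook in the ring (distance between hook and ring below 0.028 m and value of joint lid between 0.3 and 0.8 rad), for 0.02 s.
4. the lid is fully down (value of joint lid below 0.05 rad), for 0.2 s.
5. the latch is turned past its detent to its stop (value of joint latch above 1.05 rad and value of joint lid below 0.05 rad), for 0.2 s.
At the end, for the whole second after the job is handed in: All sample jars present stand upright (0.2 rad) on the chest floor; lid below 0.05 rad; latch above 1.05 rad; pole at rest in its rest: origin within 25 mm of the seat point, along the rest within 0.2 rad, hook down within 0.25 rad (all of step 5 and x of sample0 in the frame of chest between -0.11 and 0.11 m and y of sample0 in the frame of chest between -0.16 and 0.16 m and z of each of sample0, sample1, sample2, sample3, sample4 in the frame of chest below 0.04 m and angle between each of sample0, sample1, sample2, sample3, sample4's own z axis and vertical below 0.2 rad and x of sample1 in the frame of chest between -0.11 and 0.11 m and y of sample1 in the frame of chest between -0.16 and 0.16 m and x of sample2 in the frame of chest between -0.11 and 0.11 m and y of sample2 in the frame of chest between -0.16 and 0.16 m and x of sample3 in the frame of chest between -0.11 and 0.11 m and y of sample3 in the frame of chest between -0.16 and 0.16 m and x of sample4 in the frame of chest between -0.11 and 0.11 m and y of sample4 in the frame of chest between -0.16 and 0.16 m and distance between pole and rest_seat below 0.025 m and angle between the x axis of pole and the x axis of rest, either way round below 0.2 rad and angle between pole's own z axis and vertical below 0.25 rad and linear speed of pole below 0.03 m/s); the robot touches nothing.
It fails at once if the hand or arm touches the lid while it is raised (only the pole may move it) (value of joint lid above 0.1 rad and contact force between any of the arm, the fingers and lid above 1 N).
It fails at once if another thing on the table is shoved more than 5 cm or upset (distance of any of wine, tumbler, jar, stopper, corkscrew from where it was at the start of the episode above 0.05 m or angle between any of wine, tumbler, jar, stopper, corkscrew's own z axis and vertical above 0.5 rad).
Of sample0, sample1, sample2, sample3, sample4 only 3 to 5 are there at a start; the rules pass over those that are not, and their reading is None.
At some moment in a run one of sample0, sample1, sample2, sample3, sample4 may be knocked a few centimetres aside while the robot is not near it.
It also fails if it takes over 210 s, if anything falls off the work surface, if the arm or the gripper's body presses on something with over 40 N, if the wrist force passes 120 N, or if a joint passes its speed limit or range.

## Robot

A 6-joint arm with a two-finger parallel gripper is mounted at the origin on the work surface. World frame = base frame: x ahead of the robot, y to its left, z up, the work surface at z = 0. Lengths are in mm, angles in rad, forces in N, time in s.
With the tool pointing down it reaches from about 250 to 800 mm from the base axis. Payload 3.9 kg.
Tool frame: the origin (TCP) lies at the very end of the fingers, on their centre line; the grasp point (between the pads) lies 19 mm behind it (r.grip_depth is the distance from the TCP to the grasp point, in mm); z points along the fingers, y is the direction in which the jaws open and shut (so a half turn about z gives the same grasp; the last joint's range is limited). The gripper opens to 85 mm and grips with 20 to 120 N. Pads are 22 mm wide; open, the fingers measure 114 mm over their backs; the gripper's body (76 mm by 85 mm) begins 54 mm behind the grasp point. The pads swing forward as they close: fully open they stand 13 mm farther back than shut.
Start: joints at [-1.197, 0.26, -0.138, 1.173, 0, 1.571], TCP at [191.702, -488.739, 231.304] pointing down, gripper open.
Joint ranges: [-2.78, 2.78], [-0.83, 1.72], [-1.28, 1.37], [-1.9, 2.12], [-1.57, 1.48], [-3.14, 3.14]. Speed limits (rad/s): [2.57, 2.57, 3.14, 3.14, 3.14, 3.14].

## Interface

Orientations are given as a unit quaternion [x, y, z, w].
In Python, from plant import sensors, capture, job, r gives the robot as it stands.
- The arm moves only by the tool play_rows, never from a script. Its argument "moves" is a list of rows, each a list of 7 numbers: the shift along the tool's x, y, z in units of 30 mm (1.0 is 30 mm), then the turn, a rotation vector about the tool's x, y, z in units of 8 degrees (1.0 is 8 degrees), then the gripper's target within -1 to 1 (fully open at 1, half-way at 0, shut at -1). A call has 1 to 10 rows; each row is the pose to reach, as a shift and turn from the pose commanded when the call began, along the tool's axes at that moment; what a row does not reach only later rows make up. A row lasts 1/10 s, in which the tool goes at most 50 mm and 8.59 degrees, less where a joint would pass 70% of its speed; a pose out of reach is approached as far as the arm can. A call with a gripper value outside its range is refused whole. The fingers move at their own pace and stop on an object; "force" is the grip in N (left out, the last holds). Time passes only in rows, so rows that repeat a pose let the fingers close. It gives the time, the measured TCP pose, the force and the opening at its end, in the units of the state.
- sensors.get_state(): the state, without advancing time (a new reading comes with each control period).
- capture(name): name is "side" or "top"; returns a dict with "color" (420x560x3 uint8, red, green, blue), "mtx" (3x3 intrinsics, pixels), "rvec" (rotation vector, rad) and "tvec" (3), from world to camera coordinates, as OpenCV has them. Camera axes: x right, y down, z forward; pixel columns grow to the right and rows downward; lengths in mm; the calibration is good to about 2 mm. A picture is of the moment at which its call begins. There is no depth.
- job.close_job(): hands the job in, once; it reports no verdict.
The state is a dict: "t": time; "joint_pos": joint angles; "qd": joint speeds; "effort": joint torques, N m; "eef_pos": TCP position; "tool_rot": TCP orientation; "force": force on the tool from outside, world axes, zero at the start; "moment": the same for the moment, N m; "grip_width": finger opening in mm.
Only numpy, scipy, OpenCV 4.12 (cv2) and the standard library are available. Lean on these libraries where they do the work, as an engineer would, in place of code of your own. Each camera call takes 0.05 s, during which the arm holds its last target. There are 200 camera calls.

## Working session

There is one attempt and no reset: what is moved stays moved. The work goes in short steps, Python scripts to look and compute and a tool call to move; the robot and the scene stay as the last step left them, time stands still between calls to the robot, and variables do not carry over. Pictures are saved under pics/ and viewed, about 12 in all and at most 16, crops included, and the job is handed in when it is done.

Besides the shell and the picture viewer there is one more tool, called after ">>>" as name(argument=value, ...), one argument or row to a line, values as JSON. play_rows: Moves the arm, as the interface text tells. Its arguments: {"type":"object","properties":{"moves":{"type":"array","items":{"type":"array","items":{"type":"number"}}},"force":{"type":"number"}},"required":["moves"]}

```bash
ls; mkdir -p pics; python3 - <<'E'
from plant import sensors,capture,job,r
import cv2,numpy as np
for n in("side","top"):
    c=capture(n);cv2.imwrite(f"pics/{n}0.png",cv2.cvtColor(c["color"],cv2.COLOR_RGB2BGR))
    R=cv2.Rodrigues(np.array(c["rvec"]))[0];print(n,(-R.T@np.array(c["tvec"]).ravel()).round(),R.round(2).tolist(),np.array(c["mtx"]).round(1).tolist())
print(sensors.get_state())
E
```

```text
pics
side [147. 645. 926.] [[-0.83, -0.55, 0.01], [-0.41, 0.61, -0.68], [0.37, -0.57, -0.74]] [[466.6, 0.0, 275.3], [0.0, 466.6, 208.8], [0.0, 0.0, 1.0]]
top [ 335.   -3. 1317.] [[-0.03, -1.0, -0.0], [-0.98, 0.03, -0.19], [0.19, -0.0, -0.98]] [[403.9, 0.0, 276.4], [0.0, 403.9, 209.2], [0.0, 0.0, 1.0]]
{'t': 0.1, 'joint_pos': array([-1.19702796e+00,  2.60637301e-01, -1.39237768e-01,  1.17272577e+00,
       -4.47036635e-06,  1.57083080e+00]), 'qd': array([ 3.80043630e-04, -1.94704864e-04,  2.85269238e-03, -1.69466320e-05,
       -5.65744626e-04, -5.18570892e-04]), 'effort': array([ 3.71644337e-04, -4.06508660e+01,  2.54527026e+01,  1.00527133e-02,
        6.24232962e-05, -7.41874231e-06]), 'eef_pos': array([ 191.46285762, -488.17453612,  230.53907479]), 'tool_rot': array([ 9.82590719e-01,  1.85781229e-01, -1.69849577e-04, -8.86130088e-04]), 'force': array([-0.58596816,  0.20185342,  0.2734688 ]), 'moment': array([ 0.0166907 ,  0.00931426, -0.0029035 ]), 'grip_width': 85.40868968559924}
```

View pics/side0.png

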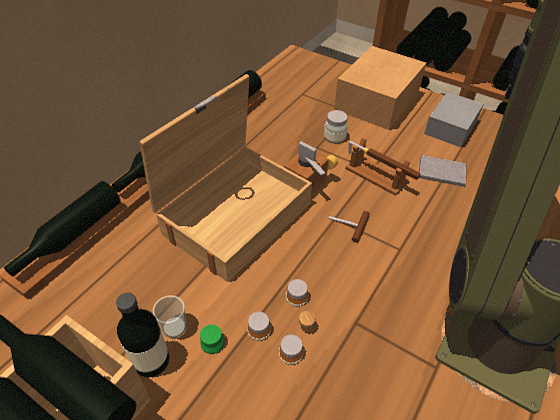

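View pics/top0.png

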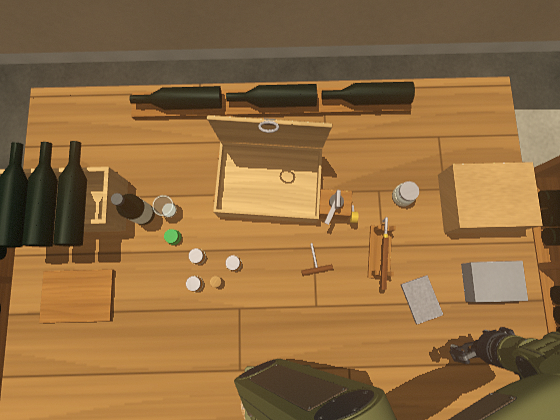

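The side view shows three grey-lidded jars at (297,290), (258,324) and (291,347), plus the green look-alike at (211,337) and the stopper at (307,320). The top view has the same jars at (233,263), (195,256) and (193,284). The chest is at top (268,185), its ring at (268,126), the latch at (335,207), and the pole and rest at (383,255).

```bash
cat > h.py <<'E'
from plant import sensors,capture,job,r
import cv2,numpy as np
from scipy.spatial.transform import Rotation as Ro
def cam(n):
    c=capture(n);R=cv2.Rodrigues(np.array(c["rvec"]))[0];c["R"]=R;c["C"]=-R.T@np.array(c["tvec"]).ravel();c["K"]=np.array(c["mtx"]);return c
def ray(c,p):
    d=c["R"].T@np.linalg.inv(c["K"])@np.array([p[0],p[1],1.]);return d/np.linalg.norm(d)
def onz(c,p,z):
    d=ray(c,p);return c["C"]+d*(z-c["C"][2])/d[2]
def tri(c1,p1,c2,p2):
    A=[];b=[]
    for c,p in((c1,p1),(c2,p2)):
        d=ray(c,p);M=np.eye(3)-np.outer(d,d);A.append(M);b.append(M@c["C"])
    x=np.linalg.lstsq(np.vstack(A),np.hstack(b),rcond=None)[0]
    d=ray(c1,p1);e=x-c1["C"];return x,np.linalg.norm(e-d*(d@e))
def px(c,X): return cv2.projectPoints(np.float64(X).reshape(-1,1,3),np.array(c["rvec"]),np.array(c["tvec"]),c["K"],None)[0].reshape(-1,2)
def save(name,c,box=None,s=1):
    im=c["color"]
    if box: im=im[box[1]:box[3],box[0]:box[2]]
    im=cv2.cvtColor(cv2.resize(im,None,fx=s,fy=s,interpolation=cv2.INTER_CUBIC),cv2.COLOR_RGB2BGR)
    cv2.imwrite(f"pics/{name}.png",im)
def lids(c,box):
    h=cv2.cvtColor(c["color"],cv2.COLOR_RGB2HSV);m=((h[...,1]<60)&(h[...,2]>120)).astype(np.uint8)
    k=np.zeros_like(m);k[box[1]:box[3],box[0]:box[2]]=m[box[1]:box[3],box[0]:box[2]]
    n,_,st,ce=cv2.connectedComponentsWithStats(k);return [(ce[i].round(1),st[i,4]) for i in range(1,n) if st[i,4]>40]
E
python3 - <<'E'
from h import *
t=cam("top");s=cam("side")
for c,b in((t,(180,240,260,300)),(s,(240,275,320,370))):
    for p,a in lids(c,b): print(p,a,onz(c,p,42).round(1))
t["color"]=np.ascontiguousarray(t["color"])
a=cv2.resize(t["color"][160:310,300:440],None,fx=4,fy=4,interpolation=2)[:600]
b=cv2.resize(s["color"][100:250,130:430][:, :],None,fx=2.6,fy=2.6,interpolation=2)
cv2.imwrite("pics/c1.png",a[...,::-1]);cv2.imwrite("pics/c2.png",b[...,::-1])
cv2.imwrite("pics/c3.png",cv2.resize(t["color"][100:230,190:350],None,fx=4.6,fy=4.6,interpolation=2)[...,::-1])
j=cv2.resize(s["color"][260:370,190:340],None,fx=4,fy=4,interpolation=2);cv2.imwrite("pics/c4.png",j[...,::-1])
E
```

```text
[195.3 255.4] 160 [442.4 249.9  42. ]
[232.2 262.4] 158 [417.5 134.   42. ]
[192.7 283.1] 166 [356.8 257.   42. ]
[297.  287.5] 264 [417.9 136.7  42. ]
[258.2 320.9] 311 [442.4 252.5  42. ]
[291.  344.6] 349 [356.4 259.4  42. ]
```

View pics/c1.png

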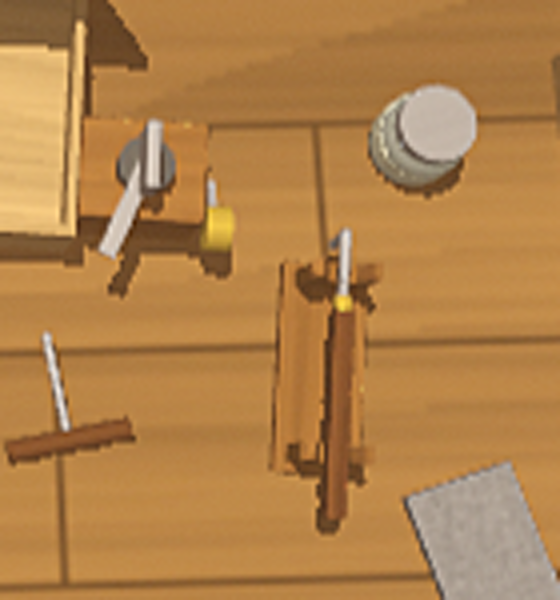

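View pics/c2.png

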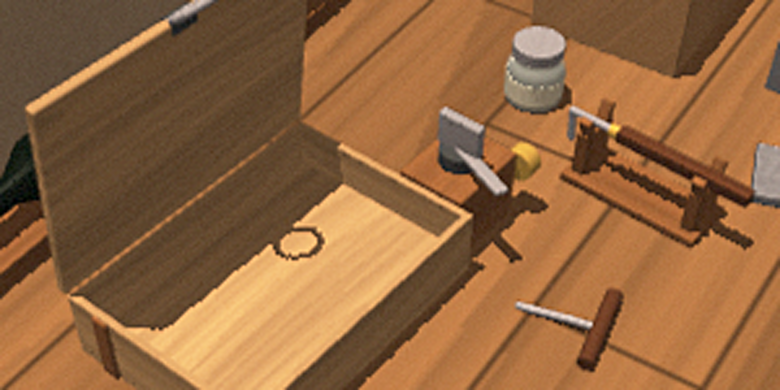

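View pics/c3.png

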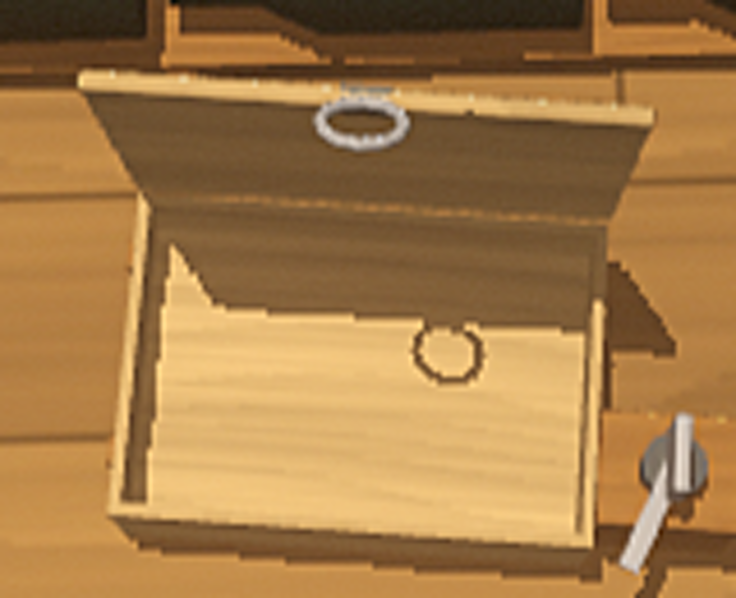

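View pics/c4.png

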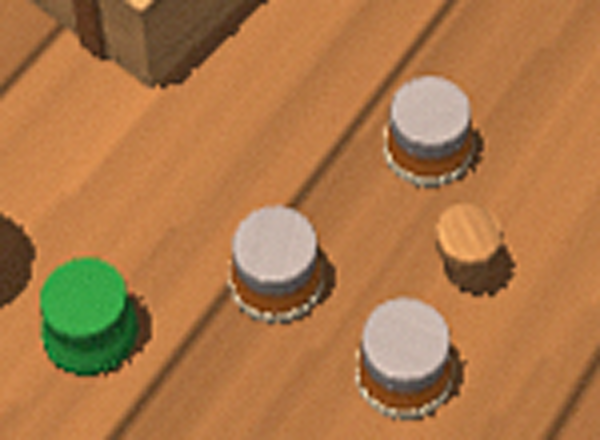

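Crop c4 shows three amber jars with grey steel lids, which are the samples. The green one at side (211,337) and the cork at (307,320) are not part of the job. Crops c1 to c3 show the pole hook hanging towards +x, the T-bar along x at top (338,198), and the ring at top (269,126).

```bash
cat > geo.py <<'E'
from h import *
t=cam("top");s=cam("side")
c3=lambda u,v:(190+u/4.6-.4,100+v/4.6-.4); c1=lambda u,v:(300+u/4-.4,160+v/4-.4); c2=lambda u,v:(130+u/2.6-.3,100+v/2.6-.3)
fl=onz(t,c3(110,514),78);fr=onz(t,c3(594,546),78);print("front corners",fl,fr,np.linalg.norm(fl-fr))
yd=(fl-fr);yaw=np.arctan2(-yd[0],yd[1]);xd=np.array([np.cos(yaw),np.sin(yaw),0]);yd=np.array([-np.sin(yaw),np.cos(yaw),0])
O=(fl+fr)/2+xd*115;O[2]=0;print("chest",O,yaw)
sfr=onz(s,c2(471,216),78);print("side fr corner",sfr)
print("latch pred",O-60*xd-215*yd,"seen",onz(t,c1(153.5,154),141.5), "Tends",onz(t,c1(155,120),141.5),onz(t,c1(152,188),141.5))
# lid top edge corners (top view) tri with side
tl=tri(t,c3(78,78),s,c2(28,108));print("lid corner L",tl)
print("ring tri",tri(t,c3(362,122),s,c2(196,14)))
for a in(1.45,1.5,1.55):
    # lid-axes -> chest: rotate so that -x goes up
    f=lambda p:(O+xd*115+np.array([0,0,79])+(p[0]*np.cos(a)+p[2]*np.sin(a))*xd+p[1]*yd+np.array([0,0,-p[0]*np.sin(a)+p[2]*np.cos(a)]))
    R=f((-255,0,-15));L=f((-234,167,0));print(a,R,px(t,R),px(s,R),"L",L,px(t,L),px(s,L))
print("ring seen px",c3(362,122),c2(196,14),"L px",c3(78,78),c2(28,108))
h1=onz(t,c1(344,302),78);h0=onz(t,c1(337,518),78);print("handle",h1,h0,np.linalg.norm(h1-h0))
print("side ferrule",onz(s,c2(614,130),78),"end",onz(s,c2(750,190),78))
print("tri",tri(t,c1(344,302),s,c2(616,130)),tri(t,c1(337,512),s,c2(748,194)))
print("base",[onz(t,c1(*q),12).round(1) for q in((283,262),(272,470))])
E
python3 geo.py
```

```text
front corners [575.09358421 187.63838417  78.        ] [ 544.45700979 -139.80954461   78.        ] 328.8780104443963
chest [674.27523501  13.20161459   0.        ] -0.09329008678141436
side fr corner [ 545.19195082 -135.18852944   78.        ]
latch pred [ 594.50784895 -195.27419725    0.        ] seen [ 593.25345115 -192.97521531  141.5       ] Tends [ 619.26620718 -195.54221927  141.5       ] [ 567.45472966 -190.42933282  141.5       ]
lid corner L (array([786.22293849, 171.05195079, 313.11926034]), np.float64(0.2862177722499949))
ring tri (array([750.58150999,   7.35897273, 321.03219266]), np.float64(0.8722852529779032))
1.45 [743.35463961   6.73843027 330.33427117] [[268.685269   127.63321424]] [[207.01240221 102.32187596]] L [776.2569949  171.38937947 311.2948399 ] [[206.46081828 120.27347941]] [[144.22169173 143.81717391]]
1.5 [755.91825964   5.56295702 332.30016356] [[269.01494215 122.75993146]] [[202.79806344  99.43879815]] L [787.8515004  170.30457819 312.41382687] [[206.82844584 115.99004712]] [[140.36135979 141.08031823]]
1.55 [768.56400484   4.37980001 333.63293745] [[269.35076248 117.96223833]] [[198.62149009  96.8087613 ]] L [799.48719865 169.21592286 312.94940082] [[207.2337883  111.79511853]] [[136.58058036 138.58139117]]
ring seen px (268.2956521739131, 126.12173913043478) (205.08461538461538, 105.08461538461539) L px (206.55652173913043, 116.55652173913043) (140.46923076923076, 141.23846153846154)
handle [ 486.45875184 -343.75455468   78.        ] [ 323.32746358 -325.73323218   78.        ] 164.12368895013128
side ferrule [ 484.82233826 -335.19223445   78.        ] end [ 327.29807897 -327.57022835   78.        ]
tri (array([ 486.99875698, -346.29691034,   69.32857953]), np.float64(0.5423597478818986)) (array([ 327.85791966, -327.59127859,   72.04683282]), np.float64(0.14533255893213748))
base [array([ 528.7, -314.7,   12. ]), array([ 361.5, -294. ,   12. ])]
```

Lid angle is about 1.49, the latch and chest agree, and the seat is near (446,-340) at yaw -0.115. Starting on the jars.

```bash
cat > go.py <<'E'
import sys
from h import *
# usage: go.py x y z yaw -> units from the present pose (tool x yaw, tool down)
def go(x,y,z,yaw,st=None):
    st=st or sensors.get_state();R0=Ro.from_quat(st["tool_rot"])
    R1=Ro.from_euler("z",yaw)*Ro.from_quat([1,0,0,0])
    d=R0.inv().apply(np.array([x,y,z])-st["eef_pos"])/30;w=(R0.inv()*R1).as_rotvec(degrees=True)/8
    return np.r_[d,w].round(2).tolist()
if __name__=="__main__":
    st=sensors.get_state();f=lambda k:np.round(st[k],3).tolist()
    print("t",st["t"],"pos",f("eef_pos"),"F",f("force"),"w",round(st["grip_width"],1))
    print(go(*map(float,sys.argv[1:5]),st))
E
python3 go.py 417.7 135 120 -0.09; python3 -c "
from h import *
t=cam('top');print(onz(t,(215.5,281.5),44),onz(t,(172,236.5),42))"
```

```text
t 0.3 pos [191.629, -488.51, 231.003] F [0.198, 1.298, 0.83] w 85.3
[14.6, -16.59, 3.71, -0.01, 0.0, 3.32]
[359.80453338 185.89333962  44.        ] [504.18027016 324.63523149  42.        ]
```

>>> play_rows(
  moves=[
    [14.6, -16.59, 0, 0, 0, 3.32, 0.55],
    [14.6, -16.59, 0, 0, 0, 3.32, 0.55],
    [14.6, -16.59, 0, 0, 0, 3.32, 0.55],
    [14.6, -16.59, 0, 0, 0, 3.32, 0.55],
    [14.6, -16.59, 0, 0, 0, 3.32, 0.55],
    [14.6, -16.59, 0, 0, 0, 3.32, 0.55],
    [14.6, -16.59, 0, 0, 0, 3.32, 0.55],
    [14.6, -16.59, 0, 0, 0, 3.32, 0.55],
    [14.6, -16.59, 0, 0, 0, 3.32, 0.55],
    [14.6, -16.59, 0, 0, 0, 3.32, 0.55],
  ],
  force=40,
)

```text
t: 1.35
eef_pos: [360.1, -27.1, 231.7]
tool_rot: [0.999, -0.04, 0.001, -0.002]
force: [1.2, -0.7, -0.2]
grip_width: 66.4
```

```bash
cat > look.py <<'E'
from h import *
t=cam("top")
for p,a in lids(t,(170,235,300,310)): print(p,a,onz(t,p,42).round(1))
E
python3 go.py 417.7 135 120 -0.09; python3 look.py
```

```text
t 1.35 pos [360.096, -27.098, 231.708] F [1.203, -0.662, -0.163] w 66.4
[1.48, -5.52, 3.75, -0.03, -0.01, 0.08]
[195.3 255.4] 161 [442.4 249.9  42. ]
[232.3 262.3] 160 [417.8 133.7  42. ]
[192.7 283.1] 166 [356.8 257.   42. ]
```

>>> play_rows(
  moves=[
    [1.48, -5.52, 0, 0, 0, 0.08, 0.55],
    [1.48, -5.52, 0, 0, 0, 0.08, 0.55],
    [1.48, -5.52, 0, 0, 0, 0.08, 0.55],
    [1.48, -5.52, 0, 0, 0, 0.08, 0.55],
    [1.48, -5.52, 4, 0, 0, 0.08, 0.55],
    [1.48, -5.52, 4, 0, 0, 0.08, 0.55],
    [1.48, -5.52, 4, 0, 0, 0.08, 0.55],
    [1.48, -5.52, 6, 0, 0, 0.08, 0.55],
    [1.48, -5.52, 6, 0, 0, 0.08, 0.55],
    [1.48, -5.52, 6, 0, 0, 0.08, 0.55],
  ],
)

```text
t: 2.4
eef_pos: [409.9, -5.6, 82.6]
tool_rot: [0.999, -0.023, -0.001, -0.022]
force: [-0.7, -0.7, -0.3]
grip_width: 66.0
```

```bash
python3 go.py 417.7 135 6 -0.09; python3 look.py
```

```text
t 2.4 pos [409.916, -5.566, 82.552] F [-0.748, -0.671, -0.288] w 66.0
[0.05, -4.58, 2.75, -0.31, 0.03, 0.31]
[195.3 255.4] 161 [442.4 249.9  42. ]
[232.3 262.3] 160 [417.8 133.7  42. ]
[192.7 283.1] 166 [356.8 257.   42. ]
```

```bash
python3 -c "
from h import *
s=sensors.get_state();print(s['joint_pos'].round(3),s['effort'].round(1),s['qd'].round(2))"
```

```text
[-0.047  0.201 -0.657  0.719  0.043  3.141] [  0.  -36.3  22.2  -0.1   0.2  -0. ] [ 0.   -0.03  0.03  0.09 -0.01 -0.  ]
```

>>> play_rows(
  moves=[
    [0, 0, -1.5, 0, 0, 0, 0.55],
    [0, 0, -1.5, 0, 0, 0, 0.55],
    [0, -1, -1.5, 0, 0, 0, 0.55],
  ],
)

```text
t: 2.75
eef_pos: [413.0, 6.7, 131.7]
tool_rot: [0.999, -0.014, 0.001, -0.029]
force: [-0.3, -0.8, 0.4]
grip_width: 66.0
```

```bash
python3 go.py 417.7 135 130 -0.09;python3 -c "
from h import *
s=sensors.get_state();print(s['joint_pos'].round(3),s['effort'].round(1),s['qd'].round(2))"
```

```text
t 2.75 pos [412.987, 6.737, 131.655] F [-0.325, -0.766, 0.432] w 66.0
[0.04, -4.27, 0.3, -0.41, -0.0, 0.45]
[-0.028  0.143 -0.572  0.854  0.057  3.141] [ -1.7 -31.2  22.6   0.   -0.1  -0.1] [ 0.26  0.02 -0.    0.02  0.17  0.05]
```

>>> play_rows(
  moves=[
    [0, 0, -2, 0, 0, -11, 0.55],
    [0, 0, -2, 0, 0, -11, 0.55],
    [0, 0, -2, 0, 0, -11, 0.55],
    [0, 0, -2, 0, 0, -11, 0.55],
    [0, 0, -2, 0, 0, -11, 0.55],
    [0, 0, -2, 0, 0, -11, 0.55],
    [0, 0, -2, 0, 0, -11, 0.55],
    [0, 0, -2, 0, 0, -11, 0.55],
    [0, 0, -2, 0, 0, -11, 0.55],
    [0, 0, -2, 0, 0, -11, 0.55],
  ],
)

```text
t: 3.75
eef_pos: [411.0, 4.7, 189.8]
tool_rot: [0.738, 0.675, 0.019, -0.022]
force: [-0.2, 0.3, -0.4]
grip_width: 66.4
```

```bash
sed -i 's/print("t",st\["t"\]/print("q",f("joint_pos"),"t",st["t"]/' go.py; python3 go.py 417.7 135 190 3.05
```

```text
q [-0.033, 0.092, -0.464, 1.017, 0.058, 1.626] t 3.75 pos [411.013, 4.73, 189.765] F [-0.176, 0.286, -0.371] w 66.4
[4.34, -0.16, 0.24, 0.29, -0.36, -11.23]
```

>>> play_rows(
  moves=[
    [4.34, -0.16, 0, 0.29, -0.36, -11.23, 0.55],
    [4.34, -0.16, 0, 0.29, -0.36, -11.23, 0.55],
    [4.34, -0.16, 0, 0.29, -0.36, -11.23, 0.55],
    [4.34, -0.16, 0, 0.29, -0.36, -11.23, 0.55],
    [4.34, -0.16, 0, 0.29, -0.36, -11.23, 0.55],
    [4.34, -0.16, 0, 0.29, -0.36, -11.23, 0.55],
    [4.34, -0.16, 0, 0.29, -0.36, -11.23, 0.55],
    [4.34, -0.16, 0, 0.29, -0.36, -11.23, 0.55],
    [4.34, -0.16, 0, 0.29, -0.36, -11.23, 0.55],
    [4.34, -0.16, 0, 0.29, -0.36, -11.23, 0.55],
  ],
)

```text
t: 4.75
eef_pos: [418.5, 134.5, 197.1]
tool_rot: [0.08, 0.997, 0.0, -0.001]
force: [0.9, 0.4, 0.1]
grip_width: 66.2
```

>>> play_rows(
  moves=[
    [0, 0, 0, 0, 0, 0, 0.55],
    [0, 0, 0, 0, 0, 0, 0.55],
  ],
)

```text
t: 4.95
eef_pos: [418.7, 134.4, 197.3]
tool_rot: [0.085, 0.996, 0.0, -0.001]
force: [-0.1, -0.1, 0.8]
grip_width: 66.4
```

```bash
python3 go.py 417.7 135 6 3.05; python3 look.py
```

```text
q [0.309, 0.135, -0.391, 1.046, 0.002, 0.479] t 4.95 pos [418.731, 134.369, 197.338] F [-0.103, -0.091, 0.843] w 66.4
[0.02, 0.01, 6.38, 0.01, -0.02, -0.56]
```

>>> play_rows(
  moves=[
    [0, 0, 2, 0, 0, -0.56, 0.55],
    [0, 0, 4, 0, 0, -0.56, 0.55],
    [0, 0, 5.5, 0, 0, -0.56, 0.55],
    [0, 0, 6.38, 0, 0, -0.56, 0.55],
    [0, 0, 6.38, 0, 0, -0.56, 0.55],
    [0, 0, 6.38, 0, 0, -0.56, -0.3],
    [0, 0, 6.38, 0, 0, -0.56, -0.3],
    [0, 0, 6.38, 0, 0, -0.56, -0.3],
    [0, 0, 6.38, 0, 0, -0.56, -0.3],
    [0, 0, 6.38, 0, 0, -0.56, -0.3],
  ],
)

```text
t: 6.0
eef_pos: [420.2, 134.9, 7.6]
tool_rot: [0.044, 0.999, 0.001, 0.001]
force: [-0.0, 0.3, 6.2]
grip_width: 45.8
```

>>> play_rows(
  moves=[
    [0, 0, 0, 0, 0, 0, -0.3],
    [0, 0, -1, 0, 0, 0, -0.3],
    [0, 0, -2.5, 0, 0, 0, -0.3],
    [0, 0, -4, 0, 0, 0, -0.3],
    [0, 0, -5, 0, 0, 0, -0.3],
    [0, 0, -5, 0, 0, 0, -0.3],
  ],
)

```text
t: 6.6
eef_pos: [422.4, 135.4, 160.9]
tool_rot: [0.044, 0.999, 0.002, 0.004]
force: [1.3, 0.0, -0.8]
grip_width: 45.8
```

```bash
python3 - <<'E'
O=[674.3,13.2];a=-.093
from math import *
for x,y in((-55,-85),(-55,0),(-55,85)): print(round(O[0]+x*cos(a)-y*sin(a),1),round(O[1]+x*sin(a)+y*cos(a),1))
E
python3 go.py 611.6 -66.3 156 3.05
```

```text
611.6 -66.3
619.5 18.3
627.4 102.9
q [0.309, 0.161, -0.462, 0.939, 0.001, 0.398] t 6.6 pos [422.437, 135.438, 160.941] F [1.25, 0.016, -0.77] w 45.8
[-6.87, -6.14, 0.19, 0.03, 0.06, 0.02]
```

>>> play_rows(
  moves=[
    [-6.87, -6.14, 0, 0.03, 0.06, 0, -0.3],
    [-6.87, -6.14, 0, 0.03, 0.06, 0, -0.3],
    [-6.87, -6.14, 0, 0.03, 0.06, 0, -0.3],
    [-6.87, -6.14, 0, 0.03, 0.06, 0, -0.3],
    [-6.87, -6.14, 0, 0.03, 0.06, 0, -0.3],
    [-6.87, -6.14, 0, 0.03, 0.06, 0, -0.3],
    [-6.87, -6.14, 0, 0.03, 0.06, 0, -0.3],
    [-6.87, -6.14, 0, 0.03, 0.06, 0, -0.3],
    [-6.87, -6.14, 0, 0.03, 0.06, 0, -0.3],
  ],
)

```text
t: 7.5
eef_pos: [606.5, -66.5, 155.1]
tool_rot: [0.044, 0.999, -0.001, -0.006]
force: [-0.3, 0.2, 0.1]
grip_width: 45.8
```

```bash
python3 go.py 611.6 -66.3 38.5 3.05; python3 look.py; python3 -c "
from h import *
c=cam('top');save('d1',c,(180,80,360,230),4)"
```

```text
q [-0.107, 0.452, -0.048, 1.082, -0.003, -0.02] t 7.5 pos [606.507, -66.47, 155.06] F [-0.321, 0.245, 0.096] w 45.8
[-0.22, 0.03, 3.88, -0.02, -0.09, 0.03]
[195.3 255.4] 161 [442.4 249.9  42. ]
[192.7 283.1] 166 [356.8 257.   42. ]
```

View pics/d1.png

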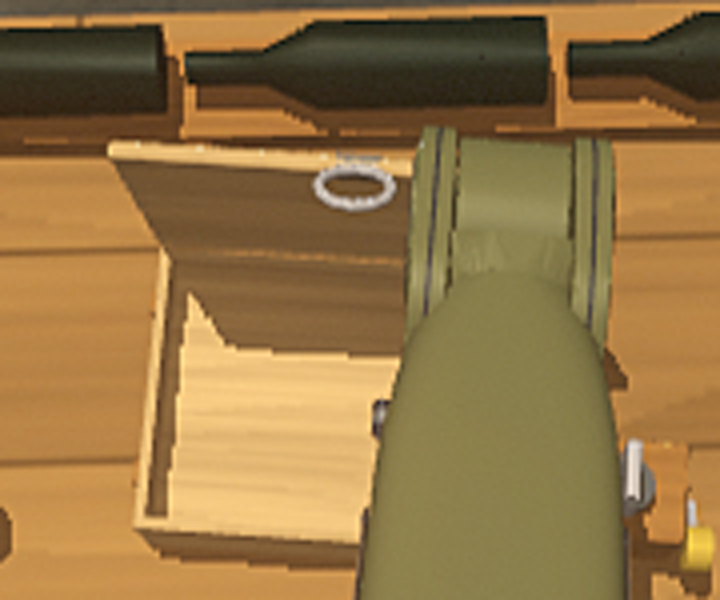

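Picture d1 shows the wrist head front at about full-image px (307,112), overlapping the lid in the image. I'm checking the clearance.

```bash
python3 -c "
from h import *
c=cam('top')
for z in(300,400,500,600): print(z,onz(c,(307,112),z).round())
s=cam('side');save('d2',s,(100,20,420,270),2.4)"
```

```text
300 [798. -97. 300.]
400 [752. -88. 400.]
500 [707. -79. 500.]
600 [661. -69. 600.]
```

View pics/d2.png

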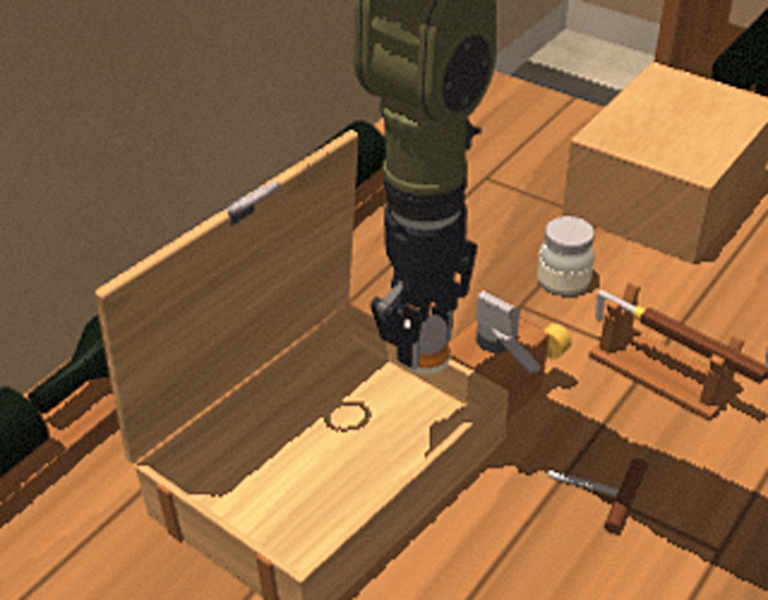

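Picture d2 shows the jar held upright over the right part of the chest, with the wrist well above and in front of the lid. Lowering now.

>>> play_rows(
  moves=[
    [-0.1, 0.03, 1.3, 0, -0.09, 0, -0.3],
    [-0.1, 0.03, 2.6, 0, -0.09, 0, -0.3],
    [-0.1, 0.03, 3.4, 0, -0.09, 0, -0.3],
    [-0.1, 0.03, 3.87, 0, -0.09, 0, -0.3],
    [-0.1, 0.03, 3.87, 0, -0.09, 0, -0.3],
    [-0.1, 0.03, 3.87, 0, -0.09, 0, -0.3],
    [-0.1, 0.03, 3.87, 0, -0.09, 0, 0.45],
    [-0.1, 0.03, 3.87, 0, -0.09, 0, 0.45],
    [-0.1, 0.03, 3.87, 0, -0.09, 0, 0.45],
    [-0.1, 0.03, 3.87, 0, -0.09, 0, 0.45],
  ],
)

```text
t: 8.7
eef_pos: [610.3, -67.1, 40.2]
tool_rot: [0.044, 0.999, -0.002, 0.002]
force: [-0.1, 0.5, -0.4]
grip_width: 61.7
```

```bash
python3 go.py 442.4 251.2 160 4.1416
```

```text
q [-0.108, 0.54, -0.224, 0.803, -0.003, -0.019] t 8.7 pos [610.271, -67.074, 40.235] F [-0.07, 0.463, -0.444] w 61.7
[6.5, 10.06, -4.05, -0.04, 0.01, -7.8]
```

>>> play_rows(
  moves=[
    [0, 0, -1.3, 0, 0, 0, 0.55],
    [0, 0, -2.8, 0, 0, 0, 0.55],
    [0, 0, -4, 0, 0, 0, 0.55],
    [6.5, 10.06, -4, 0, 0, -7.8, 0.55],
    [6.5, 10.06, -4, 0, 0, -7.8, 0.55],
    [6.5, 10.06, -4, 0, 0, -7.8, 0.55],
    [6.5, 10.06, -4, 0, 0, -7.8, 0.55],
    [6.5, 10.06, -4, 0, 0, -7.8, 0.55],
    [6.5, 10.06, -4, 0, 0, -7.8, 0.55],
    [6.5, 10.06, -4, 0, 0, -7.8, 0.55],
  ],
)

```text
t: 9.7
eef_pos: [445.4, 244.6, 158.6]
tool_rot: [-0.465, 0.885, -0.002, 0.001]
force: [0.3, 0.1, -0.2]
grip_width: 65.9
```

```bash
python3 go.py 442.4 251.2 160 4.1416;python3 - <<'E'
from h import *
for n,b in(("top",(170,120,325,310)),("side",(130,180,330,380))):
    c=cam(n)
    for p,a in lids(c,b): print(n,p,a,onz(c,p,42).round(1),onz(c,p,72).round(1))
E
```

```text
q [0.505, 0.273, -0.317, 0.979, -0.005, -0.462] t 9.7 pos [445.387, 244.579, 158.584] F [0.262, 0.109, -0.2] w 65.9
[-0.13, 0.21, -0.05, -0.03, -0.0, -0.23]
top [268.3 126.6] 112 [866.4  10.7  42. ] [853.9  10.4  72. ]
top [294.3 199.4] 150 [614.5 -67.7  42. ] [607.9 -66.2  72. ]
top [171.9 208.7] 67 [594.2 327.1  42. ] [588.1 319.3  72. ]
top [313.6 255.1] 52 [ 433.6 -122.2   42. ] [ 431.3 -119.4   72. ]
top [195.8 255.6] 149 [441.7 248.4  42. ] [439.2 242.5  72. ]
side [267.8 278.3] 76 [485.7 152.6  42. ] [474.2 169.3  72. ]
side [173.6 325.4] 377 [583.2 359.1  42. ] [568.4 368.8  72. ]
side [258.2 321. ] 319 [442.2 252.7  42. ] [432.2 266.   72. ]
side [290.6 347.9] 223 [353.3 265.9  42. ] [346.3 278.8  72. ]
```

>>> play_rows(
  moves=[
    [-0.13, 0.21, 0, 0, 0, -0.23, 0.55],
    [-0.13, 0.21, 1.5, 0, 0, -0.23, 0.55],
    [-0.13, 0.21, 3, 0, 0, -0.23, 0.55],
    [-0.13, 0.21, 4.4, 0, 0, -0.23, 0.55],
    [-0.13, 0.21, 5.08, 0, 0, -0.23, 0.55],
    [-0.13, 0.21, 5.08, 0, 0, -0.23, 0.55],
    [-0.13, 0.21, 5.08, 0, 0, -0.23, -0.3],
    [-0.13, 0.21, 5.08, 0, 0, -0.23, -0.3],
    [-0.13, 0.21, 5.08, 0, 0, -0.23, -0.3],
    [-0.13, 0.21, 5.08, 0, 0, -0.23, -0.3],
  ],
)

```text
t: 10.8
eef_pos: [445.2, 249.9, 7.1]
tool_rot: [-0.477, 0.879, -0.002, 0.002]
force: [-0.1, -0.6, 2.3]
grip_width: 46.3
```

>>> play_rows(
  moves=[
    [0, 0, 0, 0, 0, 0, -0.3],
    [0, 0, -1, 0, 0, 0, -0.3],
    [0, 0, -2.5, 0, 0, 0, -0.3],
    [0, 0, -4, 0, 0, 0, -0.3],
    [0, 0, -5, 0, 0, 0, -0.3],
    [0, 0, -5, 0, 0, 0, -0.3],
  ],
)

```text
t: 11.4
eef_pos: [446.5, 251.7, 160.7]
tool_rot: [-0.477, 0.879, -0.002, 0.005]
force: [0.1, 1.0, -1.0]
grip_width: 46.4
```

```bash
python3 go.py 619.5 18.3 156 3.05
```

```text
q [0.516, 0.273, -0.312, 0.976, -0.004, -0.478] t 11.4 pos [446.475, 251.714, 160.682] F [0.056, 1.008, -1.021] w 46.4
[3.38, -9.08, 0.21, -0.03, 0.08, 7.77]
```

>>> play_rows(
  moves=[
    [3.38, -9.08, 0, 0, 0.08, 7.77, -0.3],
    [3.38, -9.08, 0, 0, 0.08, 7.77, -0.3],
    [3.38, -9.08, 0, 0, 0.08, 7.77, -0.3],
    [3.38, -9.08, 0, 0, 0.08, 7.77, -0.3],
    [3.38, -9.08, 0, 0, 0.08, 7.77, -0.3],
    [3.38, -9.08, 0, 0, 0.08, 7.77, -0.3],
    [3.38, -9.08, 0, 0, 0.08, 7.77, -0.3],
    [3.38, -9.08, 0, 0, 0.08, 7.77, -0.3],
    [3.38, -9.08, 0, 0, 0.08, 7.77, -0.3],
    [3.38, -9.08, 0, 0, 0.08, 7.77, -0.3],
  ],
)

```text
t: 12.4
eef_pos: [615.7, 16.3, 156.0]
tool_rot: [0.045, 0.999, -0.004, -0.004]
force: [0.5, 1.0, -1.0]
grip_width: 46.1
```

```bash
python3 go.py 619.5 18.3 38 3.05;  python3 look.py
```

```text
q [0.031, 0.459, -0.034, 1.086, -0.008, 0.121] t 12.4 pos [615.69, 16.333, 156.01] F [0.492, 0.971, -0.959] w 46.1
[-0.15, 0.11, 3.93, -0.07, -0.06, 0.01]
[192.7 283.1] 166 [356.8 257.   42. ]
```

>>> play_rows(
  moves=[
    [0, 0.11, 1.3, 0, -0.06, 0, -0.3],
    [0, 0.11, 2.6, 0, -0.06, 0, -0.3],
    [0, 0.11, 3.4, 0, -0.06, 0, -0.3],
    [0, 0.11, 3.95, 0, -0.06, 0, -0.3],
    [0, 0.11, 3.95, 0, -0.06, 0, -0.3],
    [0, 0.11, 3.95, 0, -0.06, 0, -0.3],
    [0, 0.11, 3.95, 0, -0.06, 0, 0.45],
    [0, 0.11, 3.95, 0, -0.06, 0, 0.45],
    [0, 0.11, 3.95, 0, -0.06, 0, 0.45],
    [0, 0.11, 3.95, 0, -0.06, 0, 0.45],
  ],
)

```text
t: 13.45
eef_pos: [616.3, 18.5, 39.0]
tool_rot: [0.046, 0.999, -0.004, 0.001]
force: [0.1, 0.0, -0.0]
grip_width: 61.8
```

```bash
python3 go.py 357.5 258.5 160 4.712
```

```text
q [0.035, 0.546, -0.216, 0.807, -0.009, 0.126] t 13.45 pos [616.271, 18.537, 39.025] F [0.061, 0.012, -0.008] w 61.8
[9.31, 7.14, -4.13, -0.07, -0.04, -11.9]
```

>>> play_rows(
  moves=[
    [0, 0, -1.3, 0, 0, 0, 0.55],
    [0, 0, -2.8, 0, 0, 0, 0.55],
    [0, 0, -4, 0, 0, 0, 0.55],
    [9.31, 7.14, -4, 0, 0, -11.9, 0.55],
    [9.31, 7.14, -4, 0, 0, -11.9, 0.55],
    [9.31, 7.14, -4, 0, 0, -11.9, 0.55],
    [9.31, 7.14, -4, 0, 0, -11.9, 0.55],
    [9.31, 7.14, -4, 0, 0, -11.9, 0.55],
    [9.31, 7.14, -4, 0, 0, -11.9, 0.55],
    [9.31, 7.14, -4, 0, 0, -11.9, 0.55],
  ],
)

```text
t: 14.45
eef_pos: [357.1, 258.1, 156.4]
tool_rot: [-0.464, 0.886, -0.004, -0.001]
force: [-0.1, 1.0, -0.1]
grip_width: 66.4
```

```bash
python3 go.py 357.5 258.5 160 4.712;python3 - <<'E'
from h import *
for n,b in(("top",(190,150,325,310)),("side",(130,140,330,380))):
    c=cam(n)
    for p,a in lids(c,b): print(n,p,a,onz(c,p,42).round(1),onz(c,p,72).round(1))
E
```

```text
q [0.632, 0.168, -0.465, 0.94, -0.008, -0.333] t 14.45 pos [357.132, 258.06, 156.423] F [-0.13, 0.953, -0.15] w 66.4
[-0.02, -0.0, -0.12, -0.03, -0.05, -4.34]
top [267.4 198. ] 151 [621.4  19.1  42. ] [614.7  18.6  72. ]
top [294.3 199.4] 150 [614.5 -67.7  42. ] [607.9 -66.2  72. ]
top [313.6 255.1] 52 [ 433.6 -122.2   42. ] [ 431.3 -119.4   72. ]
top [194.  283.1] 129 [356.7 252.9  42. ] [356.2 246.9  72. ]
side [254.2 210.3] 196 [ 6.313e+02 -3.000e-01  4.200e+01] [614.9  21.6  72. ]
side [310.4 310.9] 88 [363.  170.9  42. ] [355.7 187.   72. ]
side [173.6 325.5] 372 [583.1 359.3  42. ] [568.3 369.   72. ]
side [290.9 344.8] 358 [356.3 259.9  42. ] [349.2 273.   72. ]
```

>>> play_rows(
  moves=[
    [0, 0, 0, 0, 0, -4.34, 0.55],
    [0, 0, 0, 0, 0, -4.34, 0.55],
    [0, 0, 0, 0, 0, -4.34, 0.55],
    [0, 0, 1.5, 0, 0, -4.34, 0.55],
    [0, 0, 3, 0, 0, -4.34, 0.55],
    [0, 0, 4.4, 0, 0, -4.34, 0.55],
    [0, 0, 5.02, 0, 0, -4.34, 0.55],
    [0, 0, 5.02, 0, 0, -4.34, 0.55],
    [0, 0, 5.02, 0, 0, -4.34, -0.3],
    [0, 0, 5.02, 0, 0, -4.34, -0.3],
  ],
)

```text
t: 15.55
eef_pos: [360.0, 256.1, 6.9]
tool_rot: [-0.705, 0.71, -0.004, -0.002]
force: [-0.4, -0.2, -1.1]
grip_width: 46.8
```

>>> play_rows(
  moves=[
    [0, 0, 0, 0, 0, 0, -0.3],
    [0, 0, 0, 0, 0, 0, -0.3],
    [0, 0, 0, 0, 0, 0, -0.3],
    [0, 0, -1, 0, 0, 0, -0.3],
    [0, 0, -2.5, 0, 0, 0, -0.3],
    [0, 0, -4, 0, 0, 0, -0.3],
    [0, 0, -5, 0, 0, 0, -0.3],
    [0, 0, -5, 0, 0, 0, -0.3],
  ],
)

```text
t: 16.35
eef_pos: [361.4, 259.2, 160.0]
tool_rot: [-0.705, 0.709, -0.004, 0.002]
force: [0.4, 1.1, -1.4]
grip_width: 46.2
```

```bash
python3 go.py 626 102.9 156 3.05
```

```text
q [0.628, 0.166, -0.458, 0.941, -0.008, -0.937] t 16.35 pos [361.443, 259.153, 159.986] F [0.363, 1.127, -1.445] w 46.2
[5.15, -8.85, 0.23, -0.07, 0.04, 11.86]
```

>>> play_rows(
  moves=[
    [5.15, -8.85, 0, 0, 0, 11.86, -0.3],
    [5.15, -8.85, 0, 0, 0, 11.86, -0.3],
    [5.15, -8.85, 0, 0, 0, 11.86, -0.3],
    [5.15, -8.85, 0, 0, 0, 11.86, -0.3],
    [5.15, -8.85, 0, 0, 0, 11.86, -0.3],
    [5.15, -8.85, 0, 0, 0, 11.86, -0.3],
    [5.15, -8.85, 0, 0, 0, 11.86, -0.3],
    [5.15, -8.85, 0, 0, 0, 11.86, -0.3],
    [5.15, -8.85, 0, 0, 0, 11.86, -0.3],
    [5.15, -8.85, 0, 0, 0, 11.86, -0.3],
  ],
)

```text
t: 17.35
eef_pos: [622.4, 100.5, 155.3]
tool_rot: [-0.029, 1.0, -0.005, -0.001]
force: [-0.3, 0.4, -1.8]
grip_width: 46.6
```

```bash
python3 go.py 626 102.9 37.5 3.05; python3 look.py
```

```text
q [0.165, 0.479, -0.002, 1.093, -0.009, 0.107] t 17.35 pos [622.359, 100.499, 155.308] F [-0.325, 0.404, -1.78] w 46.6
[-0.13, 0.11, 3.93, -0.07, -0.01, 1.07]
```

>>> play_rows(
  moves=[
    [0, 0.11, 0, -0.07, 0, 1.07, -0.3],
    [0, 0.11, 1.3, -0.07, 0, 1.07, -0.3],
    [0, 0.11, 2.6, -0.07, 0, 1.07, -0.3],
    [0, 0.11, 3.4, -0.07, 0, 1.07, -0.3],
    [0, 0.11, 3.93, -0.07, 0, 1.07, -0.3],
    [0, 0.11, 3.93, -0.07, 0, 1.07, -0.3],
    [0, 0.11, 3.93, -0.07, 0, 1.07, -0.3],
    [0, 0.11, 3.93, -0.07, 0, 1.07, 0.45],
    [0, 0.11, 3.93, -0.07, 0, 1.07, 0.45],
    [0, 0.11, 3.93, -0.07, 0, 1.07, 0.45],
  ],
)

```text
t: 18.4
eef_pos: [623.7, 103.2, 40.1]
tool_rot: [0.042, 0.999, 0.001, 0.002]
force: [0.2, 0.5, 0.6]
grip_width: 61.9
```

>>> play_rows(
  moves=[
    [0, 0, -1, 0, 0, 0, 0.45],
    [0, 0, -2.5, 0, 0, 0, 0.45],
    [0, 0, -4, 0, 0, 0, 0.45],
    [0, 0, -6, 0, 0, 0, 0.45],
    [0, 0, -6, 0, 0, 0, 0.45],
    [5, 0, -6, 0, 0, 0, 0.45],
    [5, 0, -6, 0, 0, 0, 0.45],
    [5, 0, -6, 0, 0, 0, 0.45],
    [5, 0, -6, 0, 0, 0, 0.45],
  ],
)

```text
t: 19.3
eef_pos: [463.7, 114.6, 217.3]
tool_rot: [0.041, 0.999, -0.001, -0.004]
force: [0.9, 0.3, -0.5]
grip_width: 62.0
```

```bash
python3 go.py 446 -340 200 3.027;python3 - <<'E'
from h import *
for n,b in(("top",(150,150,325,310)),("side",(130,140,330,380))):
    c=cam(n)
    for p,a in lids(c,b): print(n,p,a,onz(c,p,42).round(1),onz(c,p,72).round(1))
E
```

```text
q [0.242, 0.193, -0.265, 1.122, 0.001, 0.324] t 19.3 pos [463.651, 114.601, 217.345] F [0.941, 0.326, -0.497] w 62.0
[-0.67, -15.15, 0.6, -0.02, -0.06, 0.23]
top [240.8 196.3] 149 [629.3 105.   42. ] [622.4 102.5  72. ]
top [267.4 198. ] 151 [621.4  19.1  42. ] [614.7  18.6  72. ]
top [294.3 199.4] 150 [614.5 -67.7  42. ] [607.9 -66.2  72. ]
top [165.4 210.3] 121 [589.5 347.8  42. ] [583.5 339.6  72. ]
top [313.6 255.1] 52 [ 433.6 -122.2   42. ] [ 431.3 -119.4   72. ]
side [316.5 166.8] 100 [ 581.6 -232.5   42. ] [ 566.8 -202.7   72. ]
side [269.8 194.2] 43 [630.3 -70.4  42. ] [613.9 -46.1  72. ]
side [252.8 210.4] 160 [634.1   2.   42. ] [617.5  23.8  72. ]
side [231.3 230.5] 209 [639.3  86.2  42. ] [622.5 105.1  72. ]
side [173.7 325.4] 362 [583.1 359.   42. ] [568.3 368.7  72. ]
```

>>> play_rows(
  moves=[
    [-0.67, -15.15, 0.6, 0, 0, 0.23, 0.55],
    [-0.67, -15.15, 0.6, 0, 0, 0.23, 0.55],
    [-0.67, -15.15, 0.6, 0, 0, 0.23, 0.55],
    [-0.67, -15.15, 0.6, 0, 0, 0.23, 0.55],
    [-0.67, -15.15, 0.6, 0, 0, 0.23, 0.55],
    [-0.67, -15.15, 0.6, 0, 0, 0.23, 0.55],
    [-0.67, -15.15, 0.6, 0, 0, 0.23, 0.55],
    [-0.67, -15.15, 0.6, 0, 0, 0.23, 0.55],
    [-0.67, -15.15, 0.6, 0, 0, 0.23, 0.55],
    [-0.67, -15.15, 0.6, 0, 0, 0.23, 0.55],
  ],
)

```text
t: 20.4
eef_pos: [456.4, -346.3, 200.3]
tool_rot: [0.062, 0.998, -0.002, 0.002]
force: [-0.4, 0.2, 0.7]
grip_width: 66.1
```

```bash
python3 go.py 446 -340 51 3.027; python3 - <<'E'
from h import *
s=cam("side");t=cam("top")
save("e1",s,(280,60,460,210),4)
P=lambda l:np.array([446,-340,70])+l*np.array([np.cos(-.115),np.sin(-.115),0])
print(px(s,[P(-120),P(40),P(100)]),px(t,[P(-120),P(40),P(100)]))
E
```

```text
q [-0.649, 0.352, -0.087, 1.127, -0.0, -0.526] t 20.4 pos [456.373, -346.263, 200.34] F [-0.371, 0.239, 0.695] w 66.1
[0.39, 0.18, 4.98, -0.02, 0.03, -0.06]
[[417.4547071  175.32778083]
 [366.60747695 149.96540436]
 [348.88801155 141.12701236]] [[383.236674   287.92363433]
 [385.20354273 235.65536827]
 [385.91665709 216.70481493]]
```

View pics/e1.png

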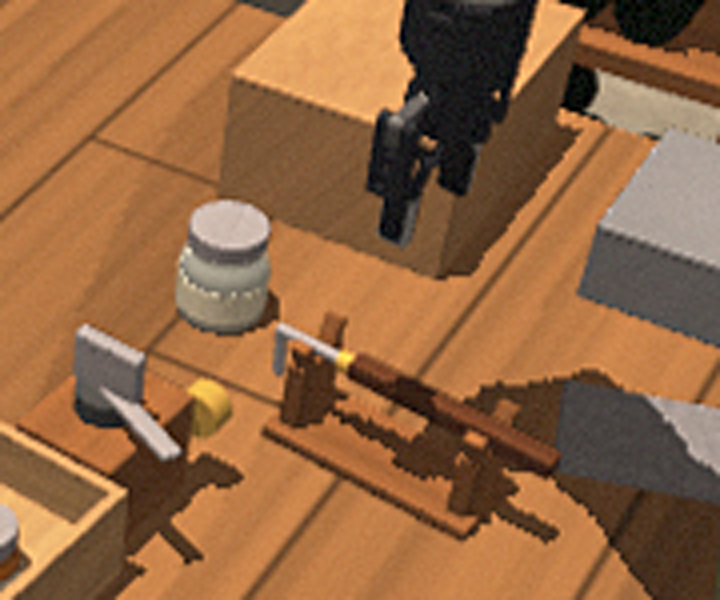

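Picture e1 confirms the pole: the bend is at side px (350,142) and the handle end at (419,175), matching the predictions. Descending to grip it.

>>> play_rows(
  moves=[
    [0.39, 0.18, 1, 0, 0, -0.06, 0.3],
    [0.39, 0.18, 2.3, 0, 0, -0.06, 0.1],
    [0.39, 0.18, 3.6, 0, 0, -0.06, 0.1],
    [0.39, 0.18, 4.6, 0, 0, -0.06, 0.1],
    [0.39, 0.18, 5.0, 0, 0, -0.06, 0.1],
    [0.39, 0.18, 5.0, 0, 0, -0.06, 0.1],
    [0.39, 0.18, 5.0, 0, 0, -0.06, 0.1],
  ],
)

```text
t: 21.2
eef_pos: [445.5, -332.2, 52.0]
tool_rot: [0.054, 0.999, -0.0, 0.002]
force: [-0.4, 0.1, 0.2]
grip_width: 47.0
```

```bash
python3 go.py 446 -340 51 3.027
```

```text
q [-0.642, 0.445, -0.363, 0.76, 0.002, -0.534] t 21.2 pos [445.521, -332.19, 51.972] F [-0.384, 0.07, 0.187] w 47.0
[-0.04, -0.26, 0.03, -0.0, 0.02, 0.05]
```

>>> play_rows(
  moves=[
    [0, -0.26, 0.03, 0, 0, 0, 0.1],
    [0, -0.26, 0.03, 0, 0, 0, 0.1],
    [0, -0.26, 0.03, 0, 0, 0, 0.1],
    [0, -0.26, 0.03, 0, 0, 0, -1],
    [0, -0.26, 0.03, 0, 0, 0, -1],
    [0, -0.26, 0.03, 0, 0, 0, -1],
    [0, -0.26, 0.03, 0, 0, 0, -1],
    [0, -0.26, 0.03, 0, 0, 0, -1],
    [0, -0.26, 0.03, 0, 0, 0, -1],
    [0, -0.26, 0.03, 0, 0, 0, -1],
  ],
  force=110,
)

```text
t: 22.2
eef_pos: [443.5, -339.8, 50.3]
tool_rot: [0.054, 0.999, 0.0, 0.001]
force: [-1.4, 1.6, 4.3]
grip_width: 14.1
```

```bash
python3 go.py 446 -340 51 3.027
```

```text
q [-0.655, 0.452, -0.356, 0.762, 0.002, -0.546] t 22.2 pos [443.495, -339.798, 50.296] F [-1.356, 1.649, 4.282] w 14.1
[-0.08, 0.0, -0.02, 0.0, 0.01, 0.04]
```

>>> play_rows(
  moves=[
    [0, 0, -0.5, 0, 0, 0, -1],
    [0, 0, -1.5, 0, 0, 0, -1],
    [0, 0, -3, 0, 0, 0, -1],
    [0, 0, -4.5, 0, 0, 0, -1],
    [0, 0, -6, 0, 0, 0, -1],
    [0, 0, -7.5, 0, 0, 0, -1],
    [0, 0, -9, 0, 0, 0, -1],
    [0, 0, -10.5, 0, 0, 0, -1],
    [0, 0, -11.2, 0, 0, 0, -1],
    [0, 0, -11.2, 0, 0, 0, -1],
  ],
)

```text
t: 23.2
eef_pos: [444.1, -340.9, 388.9]
tool_rot: [0.054, 0.999, -0.001, 0.003]
force: [0.5, 0.8, -2.4]
grip_width: 14.1
```

```bash
python3 go.py 636 17.5 386 3.0486; python3 - <<'E'
from h import *
st=sensors.get_state();s=cam("side");t=cam("top")
p=st["eef_pos"]+[2.5,0,19.7];R=Ro.from_quat(st["tool_rot"]);xd=-R.as_matrix()[:,0]
Q=[p-120*xd,p+40*xd,p+100*xd]
for n,c in(("s",s),("t",t)): print(n,px(c,Q).round(1).tolist())
a=s["color"];b=t["color"]
def crop(c,pt,w=75,k=4):
    x,y=np.clip(np.int32(pt),w,[559-w,419-w]);print("crop org",x-w,y-w);return cv2.resize(c[y-w:y+w,x-w:x+w],(600*2//3,)*2,interpolation=2)
o=np.hstack([crop(a,px(s,p+60*xd)[0]),crop(b,px(t,p+60*xd)[0])]);cv2.imwrite("pics/e2.png",o[...,::-1])
E
```

```text
q [-0.656, 0.309, 0.338, 1.592, 0.001, -0.547] t 23.2 pos [444.058, -340.93, 388.86] F [0.501, 0.751, -2.377] w 14.1
[-5.07, 12.57, 0.1, -0.02, 0.05, -0.11]
s [[454.1, 59.8], [388.9, 35.8], [366.6, 27.5]]
t [[423.7, 287.7], [424.7, 216.5], [425.1, 191.0]]
crop org 306 0
crop org 349 132
```

View pics/e2.png

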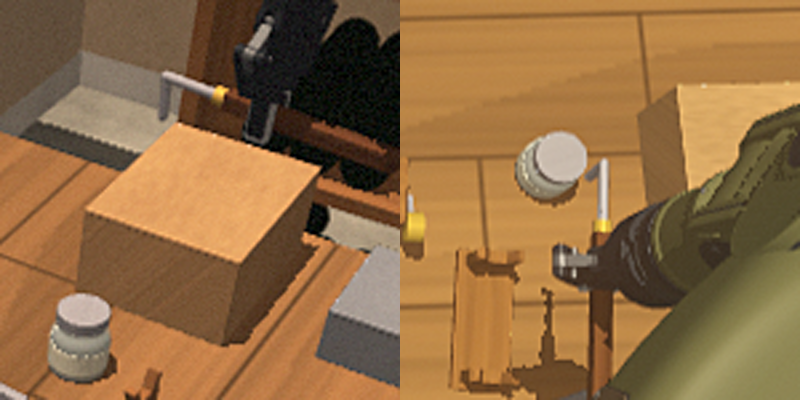

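Picture e2 shows the pole level with the leg hanging down. The bend is at side (369,28) and top (425.5,192), within 2 px of the prediction. Moving over to the ring.

```bash
python3 go.py 620 18 392 3.0486
```

```text
q [-0.656, 0.311, 0.33, 1.59, 0.001, -0.547] t 23.3 pos [442.938, -340.047, 384.694] F [0.565, -0.074, -1.871] w 14.3
[-4.58, 12.5, -0.22, 0.01, 0.0, -0.11]
```

>>> play_rows(
  moves=[
    [-4.58, 12.5, -0.22, 0, 0, -0.11, -1],
    [-4.58, 12.5, -0.22, 0, 0, -0.11, -1],
    [-4.58, 12.5, -0.22, 0, 0, -0.11, -1],
    [-4.58, 12.5, -0.22, 0, 0, -0.11, -1],
    [-4.58, 12.5, -0.22, 0, 0, -0.11, -1],
    [-4.58, 12.5, -0.22, 0, 0, -0.11, -1],
    [-4.58, 12.5, -0.22, 0, 0, -0.11, -1],
    [-4.58, 12.5, -0.22, 0, 0, -0.11, -1],
    [-4.58, 12.5, -0.22, 0, 0, -0.11, -1],
    [-4.58, 12.5, -0.22, 0, 0, -0.11, -1],
  ],
)

```text
t: 24.3
eef_pos: [619.6, 19.1, 389.6]
tool_rot: [0.045, 0.999, -0.0, -0.002]
force: [-0.7, -0.2, -1.8]
grip_width: 14.3
```

>>> play_rows(
  moves=[
    [0, 0, 0, 0, 0, 0, -1],
    [0, 0, 0, 0, 0, 0, -1],
    [0, 0, 0, 0, 0, 0, -1],
  ],
)

```text
t: 24.6
eef_pos: [619.5, 16.5, 393.1]
tool_rot: [0.048, 0.999, 0.0, 0.001]
force: [-0.2, 0.2, -1.8]
grip_width: 14.1
```

```bash
python3 go.py 646.9 15.8 388 3.0486; python3 - <<'E'
from h import *
st=sensors.get_state();s=cam("side");t=cam("top")
xd=-Ro.from_quat(st["tool_rot"]).as_matrix()[:,0];p=st["eef_pos"]+101*xd
print("bend pred",p+[0,0,20],px(s,p+[0,0,20]),px(t,p+[0,0,20]))
R=[747.5,6.4,331];print("ring pred",px(s,R),px(t,R))
o=np.hstack([cv2.resize(s["color"][40:165,150:275],(400,400),interpolation=2),cv2.resize(t["color"][70:195,210:335],(400,400),interpolation=2)]);cv2.imwrite("pics/e3.png",o[...,::-1])
E
```

```text
q [0.026, 0.441, 0.554, 1.681, 0.001, 0.121] t 24.6 pos [619.492, 16.506, 393.139] F [-0.218, 0.166, -1.827] w 14.1
[-0.91, 0.06, 0.17, 0.0, 0.01, -0.02]
bend pred [720.03514331   6.91524189 413.29283334] [[211.78104565  71.71917297]] [[268.17352906 123.28196424]]
ring pred [[205.6032001  101.37246686]] [[268.77489569 126.02265657]]
```

View pics/e3.png

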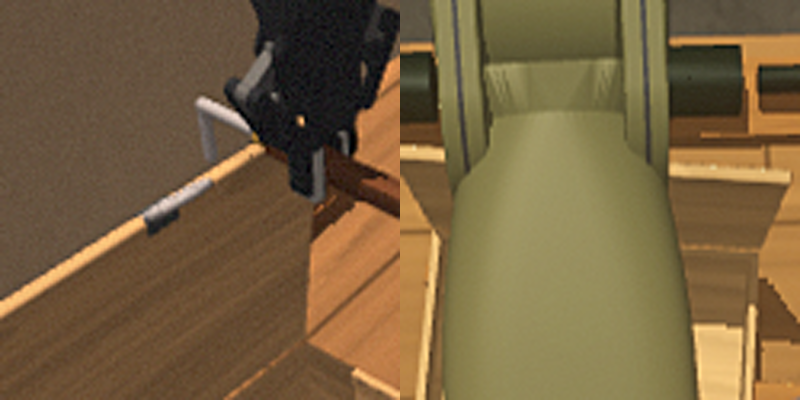

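Picture e3 shows the hook bend at side (212.5,71) and the ring seen edge-on centred at (206.6,102.5). That gives a ring position of about (745, 6.5, 330.5). I'm moving over it and lowering.

>>> play_rows(
  moves=[
    [-0.83, 0.06, 0.1, 0, 0, 0, -1],
    [-0.83, 0.06, 0.1, 0, 0, 0, -1],
    [-0.83, 0.06, 0.1, 0, 0, 0, -1],
    [-0.83, 0.06, 0.1, 0, 0, 0, -1],
  ],
)

```text
t: 25.1
eef_pos: [644.5, 17.1, 390.4]
tool_rot: [0.047, 0.999, 0.0, 0.001]
force: [0.4, -0.1, -2.8]
grip_width: 14.4
```

```bash
python3 go.py 644.5 15.9 329 3.0486; python3 - <<'E'
from h import *
s=cam("side");cv2.imwrite("pics/e4.png",cv2.resize(s["color"][60:140,160:260],(800,640)[:1]+(600,),interpolation=2)[...,::-1])
E
```

```text
q [0.026, 0.498, 0.641, 1.712, 0.001, 0.12] t 25.1 pos [644.519, 17.114, 390.383] F [0.365, -0.148, -2.82] w 14.4
[0.0, -0.04, 2.05, 0.01, 0.01, -0.0]
```

>>> play_rows(
  moves=[
    [0, -0.04, 0.4, 0, 0, 0, -1],
    [0, -0.04, 0.8, 0, 0, 0, -1],
    [0, -0.04, 1.1, 0, 0, 0, -1],
    [0, -0.04, 1.3, 0, 0, 0, -1],
    [0, -0.04, 1.3, 0, 0, 0, -1],
    [0, -0.04, 1.3, 0, 0, 0, -1],
  ],
)

```text
t: 25.75
eef_pos: [644.8, 16.2, 351.6]
tool_rot: [0.046, 0.999, 0.0, 0.001]
force: [-0.4, -0.1, -1.0]
grip_width: 14.2
```

```bash
python3 go.py 644.5 15.9 329 3.0486; python3 - <<'E'
from h import *
st=sensors.get_state();s=cam("side");cv2.imwrite("pics/e5.png",cv2.resize(s["color"][60:140,160:260],(750,600),interpolation=2)[...,::-1])
xd=-Ro.from_quat(st["tool_rot"]).as_matrix()[:,0];p=st["eef_pos"]+101*xd
print(((px(s,[p+[0,0,20],p+[0,0,-16]])-[160,60])*7.5).round())
E
```

```text
q [0.025, 0.476, 0.501, 1.594, 0.001, 0.118] t 25.75 pos [644.775, 16.248, 351.594] F [-0.37, -0.079, -0.967] w 14.2
[0.01, -0.01, 0.75, 0.01, 0.02, 0.0]
[[332. 192.]
 [345. 300.]]
```

View pics/e5.png

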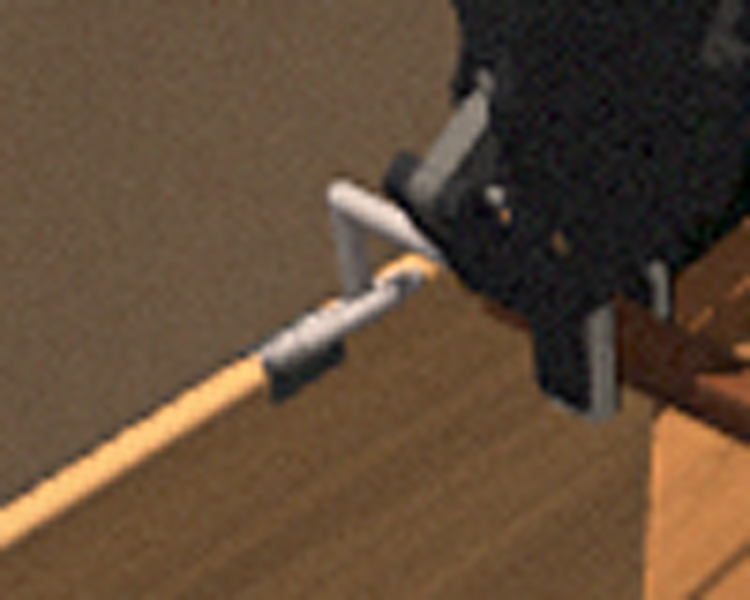

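Picture e5 shows the leg tip at crop (345,295), dropping into the middle of the ring line, which runs (270,358) to (415,275). I'll keep lowering.

>>> play_rows(
  moves=[
    [0, 0, 0.3, 0, 0, 0, -1],
    [0, 0, 0.55, 0, 0, 0, -1],
    [0, 0, 0.78, 0, 0, 0, -1],
    [0, 0, 0.78, 0, 0, 0, -1],
    [0, 0, 0.78, 0, 0, 0, -1],
  ],
)

```text
t: 26.3
eef_pos: [645.1, 15.9, 328.1]
tool_rot: [0.047, 0.999, 0.0, 0.001]
force: [0.3, -0.6, 3.0]
grip_width: 14.1
```

```bash
cat > arc.py <<'E'
from h import *
# TCP targets (rel. units) along the arc: ring path with hook offset back by b and dz
import sys
O=np.array([674.3,13.2,0]);a0=-.093;xd=np.array([np.cos(a0),np.sin(a0),0]);H=O+115*xd+[0,0,79]
def ring(a): return H+(-255*np.cos(a)-15*np.sin(a))*xd+np.array([0,0,255*np.sin(a)-15*np.cos(a)])
if __name__=="__main__":
    st=sensors.get_state();R0=Ro.from_quat(st["tool_rot"]);hk=st["eef_pos"]-101*R0.as_matrix()[:,0]*1+[0,0,1.7]
    print("t",st["t"],"pos",st["eef_pos"].round(1),"F",st["force"].round(1),"hook",hk.round(1),"w",round(st["grip_width"],1))
    for s in sys.argv[1:]:
        a,b,dz=map(float,s.split(","))
        tgt=ring(a)-b*xd+[0,0,dz]-101*xd-[0,0,1.7]
        print(s,"ring",ring(a).round(1),"->",(R0.inv().apply(tgt-st["eef_pos"])/30).round(2).tolist())
E
python3 arc.py 1.46,0,0 1.4,12,0 1.3,12,0 1.2,12,0 1.1,12,0 1.0,12,0
```

```text
t 26.3 pos [645.1  15.9 328.1] F [ 0.3 -0.6  3. ] hook [745.7   6.4 330.1] w 14.1
1.46,0,0 ring [745.9   6.5 330.8] -> [-0.01, 0.0, -0.03]
1.4,12,0 ring [730.9   7.9 327.7] -> [0.89, 0.0, 0.07]
1.3,12,0 ring [706.5  10.2 320.7] -> [1.71, 0.0, 0.3]
1.2,12,0 ring [682.9  12.4 311.2] -> [2.5, 0.0, 0.61]
1.1,12,0 ring [660.3  14.5 299.5] -> [3.26, 0.0, 1.0]
1.0,12,0 ring [639.1  16.5 285.5] -> [3.97, -0.0, 1.47]
```

```bash
cat > tab.py <<'E'
import sys,math,subprocess
f=lambda a:24*math.sin(math.radians(90-45.8)-(math.pi/2-a))-10
f=lambda a:24*math.sin(a-0.799)-10
print(subprocess.run(["python3","arc.py"]+[f"{a},{13*math.cos(a-.799):.1f},{f(a)+(2 if a>1 else -1):.1f}" for a in map(float,sys.argv[1:])],capture_output=True,text=True).stdout)
E
python3 tab.py 1.46 1.4 1.33 1.26 1.19 1.12 1.05 0.98 0.91 0.84
```

```text
t 26.3 pos [645.1  15.9 328.1] F [ 0.3 -0.6  3. ] hook [745.7   6.4 330.1] w 14.1
1.46,10.3,6.7 ring [745.9   6.5 330.8] -> [0.34, 0.0, -0.26]
1.4,10.7,5.6 ring [730.9   7.9 327.7] -> [0.85, 0.0, -0.12]
1.33,11.2,4.2 ring [713.8   9.5 323.1] -> [1.44, 0.0, 0.08]
1.26,11.6,2.7 ring [696.9  11.1 317.2] -> [2.02, 0.0, 0.32]
1.19,12.0,1.1 ring [680.6  12.6 310.2] -> [2.58, 0.0, 0.61]
1.12,12.3,-0.4 ring [664.7  14.1 302. ] -> [3.12, 0.0, 0.93]
1.05,12.6,-2.0 ring [649.5  15.5 292.7] -> [3.64, -0.0, 1.29]
0.98,12.8,-6.7 ring [635.   16.9 282.4] -> [4.14, -0.0, 1.79]
0.91,12.9,-8.3 ring [621.2  18.2 271.1] -> [4.6, -0.0, 2.22]
0.84,13.0,-10.0 ring [608.2  19.4 258.9] -> [5.04, -0.0, 2.68]
```

>>> play_rows(
  moves=[
    [0.34, 0, -0.26, 0, 0, 0, -1],
    [0.6, 0, -0.2, 0, 0, 0, -1],
    [0.85, 0, -0.12, 0, 0, 0, -1],
    [1.15, 0, -0.02, 0, 0, 0, -1],
    [1.44, 0, 0.08, 0, 0, 0, -1],
    [1.73, 0, 0.2, 0, 0, 0, -1],
    [2.02, 0, 0.32, 0, 0, 0, -1],
    [2.3, 0, 0.46, 0, 0, 0, -1],
    [2.58, 0, 0.61, 0, 0, 0, -1],
  ],
)

```text
t: 27.2
eef_pos: [567.8, 24.0, 309.6]
tool_rot: [0.046, 0.999, 0.001, 0.002]
force: [2.0, 0.7, -0.4]
grip_width: 13.8
```

```bash
python3 tab.py 1.19 1.12 1.05 0.98 0.91 0.84 .77 .7 .6;  python3 - <<'E'
from h import *
s=cam("side");t=cam("top");o=np.hstack([cv2.resize(s["color"][50:250,130:330],(400,400),interpolation=2),cv2.resize(t["color"][80:280,180:380],(400,400),interpolation=2)]);cv2.imwrite("pics/e6.png",o[...,::-1])
E
```

```text
t 27.2 pos [567.8  24.  309.6] F [ 2.   0.7 -0.4] hook [668.4  14.7 311.6] w 13.8
1.19,12.0,1.1 ring [680.6  12.6 310.2] -> [-0.01, -0.03, 0.0]
1.12,12.3,-0.4 ring [664.7  14.1 302. ] -> [0.53, -0.03, 0.32]
1.05,12.6,-2.0 ring [649.5  15.5 292.7] -> [1.05, -0.03, 0.68]
0.98,12.8,-6.7 ring [635.   16.9 282.4] -> [1.55, -0.03, 1.18]
0.91,12.9,-8.3 ring [621.2  18.2 271.1] -> [2.01, -0.03, 1.61]
0.84,13.0,-10.0 ring [608.2  19.4 258.9] -> [2.45, -0.03, 2.07]
0.77,13.0,-11.7 ring [596.1  20.5 245.7] -> [2.86, -0.03, 2.57]
0.7,12.9,-13.4 ring [585.   21.5 231.8] -> [3.23, -0.03, 3.09]
0.6,12.7,-15.7 ring [570.8  22.9 210.6] -> [3.7, -0.03, 3.87]
```

View pics/e6.png

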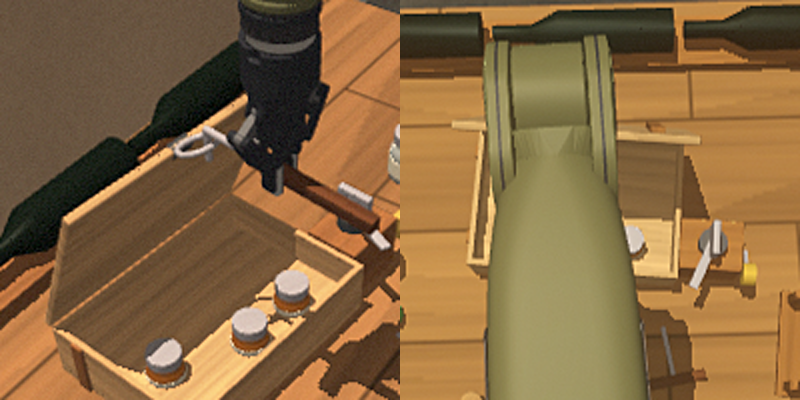

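Picture e6 shows the lid swinging with the hook in the ring at crop (200,145), and three jars upright at (165,355), (250,328) and (292,288). Continuing.

>>> play_rows(
  moves=[
    [0.27, 0, 0.16, 0, 0, 0, -1],
    [0.53, 0, 0.32, 0, 0, 0, -1],
    [0.8, 0, 0.5, 0, 0, 0, -1],
    [1.05, 0, 0.7, 0, 0, 0, -1],
    [1.3, 0, 0.92, 0, 0, 0, -1],
    [1.55, 0, 1.17, 0, 0, 0, -1],
    [1.8, 0, 1.4, 0, 0, 0, -1],
    [2.01, 0, 1.61, 0, 0, 0, -1],
    [2.24, 0, 1.84, 0, 0, 0, -1],
    [2.45, 0, 2.07, 0, 0, 0, -1],
  ],
)

```text
t: 28.3
eef_pos: [495.0, 30.5, 246.9]
tool_rot: [0.046, 0.999, 0.001, 0.001]
force: [3.0, 1.1, -0.2]
grip_width: 14.0
```

```bash
python3 tab.py 0.84 .77 .7 .63 .56 .49 .42 .35
```

```text
t 28.3 pos [495.   30.5 246.9] F [ 3.   1.1 -0.2] hook [595.5  21.2 248.9] w 14.0
0.84,13.0,-10.0 ring [608.2  19.4 258.9] -> [0.01, -0.02, -0.01]
0.77,13.0,-11.7 ring [596.1  20.5 245.7] -> [0.41, -0.02, 0.49]
0.7,12.9,-13.4 ring [585.   21.5 231.8] -> [0.78, -0.02, 1.01]
0.63,12.8,-15.0 ring [574.8  22.5 217.1] -> [1.12, -0.02, 1.55]
0.56,12.6,-16.7 ring [565.8  23.3 201.7] -> [1.42, -0.02, 2.12]
0.49,12.4,-18.3 ring [557.8  24.1 185.8] -> [1.68, -0.02, 2.7]
0.42,12.1,-19.9 ring [550.9  24.7 169.3] -> [1.9, -0.02, 3.3]
0.35,11.7,-21.4 ring [545.2  25.2 152.3] -> [2.08, -0.02, 3.92]
```

>>> play_rows(
  moves=[
    [0.21, 0, 0.25, 0, 0, 0, -1],
    [0.41, 0, 0.49, 0, 0, 0, -1],
    [0.6, 0, 0.75, 0, 0, 0, -1],
    [0.78, 0, 1.01, 0, 0, 0, -1],
    [0.95, 0, 1.28, 0, 0, 0, -1],
    [1.12, 0, 1.55, 0, 0, 0, -1],
    [1.27, 0, 1.83, 0, 0, 0, -1],
    [1.42, 0, 2.12, 0, 0, 0, -1],
    [1.55, 0, 2.4, 0, 0, 0, -1],
    [1.68, 0, 2.7, 0, 0, 0, -1],
  ],
)

```text
t: 29.3
eef_pos: [444.9, 35.1, 165.3]
tool_rot: [0.046, 0.999, 0.0, 0.001]
force: [4.6, 0.4, -2.0]
grip_width: 14.0
```

```bash
python3 tab.py .49 .42 .35 .28 .21 .14 .07 0
```

```text
t 29.3 pos [444.9  35.1 165.3] F [ 4.6  0.4 -2. ] hook [545.5  25.7 167.3] w 14.0
0.49,12.4,-18.3 ring [557.8  24.1 185.8] -> [0.0, -0.02, -0.02]
0.42,12.1,-19.9 ring [550.9  24.7 169.3] -> [0.22, -0.02, 0.59]
0.35,11.7,-21.4 ring [545.2  25.2 152.3] -> [0.4, -0.02, 1.2]
0.28,11.3,-22.9 ring [540.7  25.7 135.1] -> [0.54, -0.02, 1.83]
0.21,10.8,-24.3 ring [537.4  26.  117.5] -> [0.64, -0.02, 2.46]
0.14,10.3,-25.7 ring [535.3  26.2  99.7] -> [0.69, -0.02, 3.1]
0.07,9.7,-27.0 ring [534.5  26.2  81.9] -> [0.7, -0.02, 3.74]
0.0,9.1,-28.2 ring [534.9  26.2  64. ] -> [0.67, -0.02, 4.37]
```

>>> play_rows(
  moves=[
    [0.11, 0, 0.3, 0, 0, 0, -1],
    [0.22, 0, 0.59, 0, 0, 0, -1],
    [0.31, 0, 0.9, 0, 0, 0, -1],
    [0.4, 0, 1.2, 0, 0, 0, -1],
    [0.47, 0, 1.5, 0, 0, 0, -1],
    [0.54, 0, 1.83, 0, 0, 0, -1],
    [0.59, 0, 2.15, 0, 0, 0, -1],
    [0.64, 0, 2.46, 0, 0, 0, -1],
    [0.67, 0, 2.8, 0, 0, 0, -1],
    [0.69, 0, 3.1, 0, 0, 0, -1],
  ],
)

```text
t: 30.3
eef_pos: [426.7, 36.9, 72.9]
tool_rot: [0.047, 0.999, 0.0, 0.003]
force: [7.2, 0.7, 0.5]
grip_width: 14.4
```

```bash
python3 tab.py .14 .07 0; python3 - <<'E'
from h import *
s=cam("side");t=cam("top");o=np.hstack([cv2.resize(s["color"][100:300,150:350],(400,400),interpolation=2),cv2.resize(t["color"][100:300,180:380],(400,400),interpolation=2)]);cv2.imwrite("pics/e7.png",o[...,::-1])
E
```

```text
t 30.3 pos [426.7  36.9  72.9] F [7.2 0.7 0.5] hook [527.2  27.5  75.2] w 14.4
0.14,10.3,-25.7 ring [535.3  26.2  99.7] -> [0.07, -0.02, 0.02]
0.07,9.7,-27.0 ring [534.5  26.2  81.9] -> [0.08, -0.02, 0.66]
0.0,9.1,-28.2 ring [534.9  26.2  64. ] -> [0.05, -0.02, 1.29]
```

View pics/e7.png

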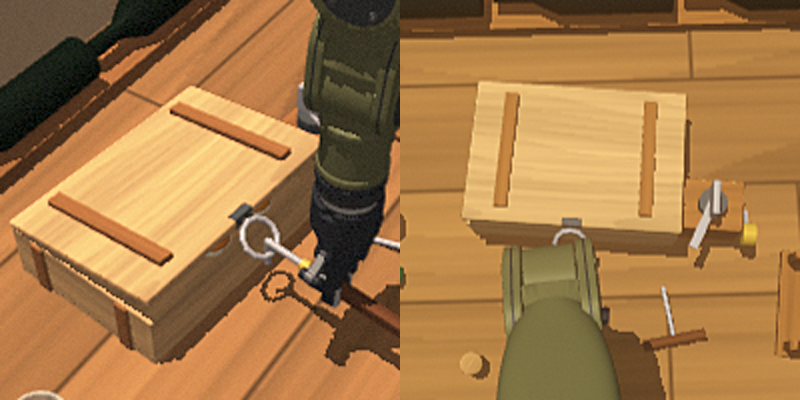

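Picture e7 shows the lid almost down, about 0.15 rad by its gap, with the hook still in the ring at crop (258,237). Pressing down gently.

>>> play_rows(
  moves=[
    [-0.05, 0, 0.2, 0, 0, 0, -1],
    [-0.05, 0, 0.45, 0, 0, 0, -1],
    [-0.1, 0, 0.7, 0, 0, 0, -1],
    [-0.1, 0, 0.9, 0, 0, 0, -1],
    [-0.1, 0, 1.1, 0, 0, 0, -1],
    [-0.1, 0, 1.2, 0, 0, 0, -1],
    [-0.1, 0, 1.3, 0, 0, 0, -1],
    [-0.1, 0, 1.35, 0, 0, 0, -1],
  ],
)

```text
t: 31.2
eef_pos: [428.4, 36.8, 32.2]
tool_rot: [0.046, 0.999, 0.0, 0.002]
force: [4.6, 1.6, 0.3]
grip_width: 14.3
```

```bash
cat > lidchk.py <<'E'
from h import *
from arc import O,xd,H
yd=np.array([-xd[1],xd[0],0]);s=cam("side");import sys
# predicted lid front-left top-surface corner px in the side view for some angles
for a in(0,.03,.06,.1,.15):
    L=H+(-234*np.cos(a)+12*np.sin(a))*xd+167*yd+np.array([0,0,234*np.sin(a)+12*np.cos(a)])
    print(a,px(s,L).round(1),((px(s,L)-[150,100])*2).round())
cv2.imwrite(f"pics/{sys.argv[1]}.png",cv2.resize(s["color"][170:300,150:320],None,fx=4,fy=4,interpolation=2)[...,::-1])
E
python3 arc.py; python3 lidchk.py e8
```

```text
t 31.2 pos [428.4  36.8  32.2] F [4.6 1.6 0.3] hook [528.9  27.5  34.2] w 14.3
0 [[225.9 259.6]] [[152. 319.]]
0.03 [[225.5 257.6]] [[151. 315.]]
0.06 [[225.  255.5]] [[150. 311.]]
0.1 [[224.3 252.7]] [[149. 305.]]
0.15 [[223.2 248.9]] [[146. 298.]]
```

View pics/e8.png

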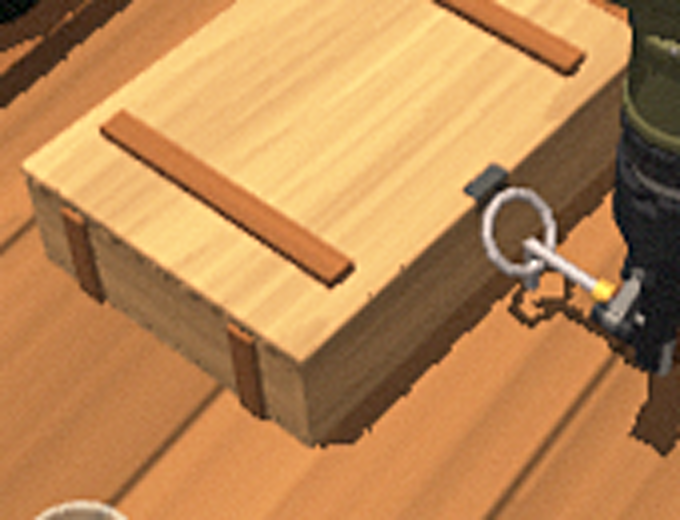

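Picture e8 shows the lid's front-left corner at side (225.5,260.5), against 259.6 predicted for 0 rad. I'll press a little more to make sure.

>>> play_rows(
  moves=[
    [-0.1, 0, 0.1, 0, 0, 0, -1],
    [-0.15, 0, 0.2, 0, 0, 0, -1],
    [-0.15, 0, 0.25, 0, 0, 0, -1],
    [-0.15, 0, 0.25, 0, 0, 0, -1],
  ],
)

```text
t: 31.65
eef_pos: [429.6, 36.4, 24.4]
tool_rot: [0.046, 0.999, 0.0, -0.001]
force: [-2.2, 1.0, 6.9]
grip_width: 14.3
```

```bash
python3 arc.py
```

```text
t 31.65 pos [429.6  36.4  24.4] F [-2.2  1.   6.9] hook [530.1  27.1  25.8] w 14.3
```

>>> play_rows(
  moves=[
    [-0.1, 0, -0.2, 0, 0, 0, -1],
    [-0.15, 0, -0.5, 0, 0, 0, -1],
    [-0.15, 0, -1, 0, 0, 0, -1],
    [-0.15, 0, -1.5, 0, 0, 0, -1],
    [-0.15, 0, -2.1, 0, 0, 0, -1],
    [-0.15, 0, -2.8, 0, 0, 0, -1],
    [-0.15, 0, -3.6, 0, 0, 0, -1],
    [-0.15, 0, -4.4, 0, 0, 0, -1],
    [-0.15, 0, -5.2, 0, 0, 0, -1],
    [-0.15, 0, -5.2, 0, 0, 0, -1],
  ],
)

```text
t: 32.65
eef_pos: [437.5, 35.8, 183.6]
tool_rot: [0.047, 0.999, 0.001, 0.003]
force: [1.5, -0.1, -1.5]
grip_width: 14.3
```

```bash
python3 go.py 443.5 -339.8 180 3.0336; python3 - <<'E'
from h import *
from arc import O,xd,H
yd=np.array([-xd[1],xd[0],0]);s=cam("side");t=cam("top")
for a in(0,.05):
    L=H+(-234*np.cos(a)+12*np.sin(a))*xd+167*yd+np.array([0,0,234*np.sin(a)+12*np.cos(a)]);print(a,(px(s,L)-[150,170])*4)
o=np.hstack([cv2.resize(s["color"][170:300,150:320],None,fx=3,fy=3,interpolation=2)]);cv2.imwrite("pics/e9.png",o[...,::-1])
cv2.imwrite("pics/e9.png",cv2.resize(s["color"][90:300,150:360],(600,600),interpolation=2)[...,::-1])
E
```

```text
q [0.081, 0.138, -0.426, 1.001, 0.0, 0.175] t 32.65 pos [437.545, 35.836, 183.613] F [1.474, -0.147, -1.494] w 14.3
[-1.36, -12.45, 0.11, 0.01, 0.04, 0.11]
0 [[303.51877259 358.43882084]]
0.05 [[300.80454028 344.87899675]]
```

View pics/e9.png

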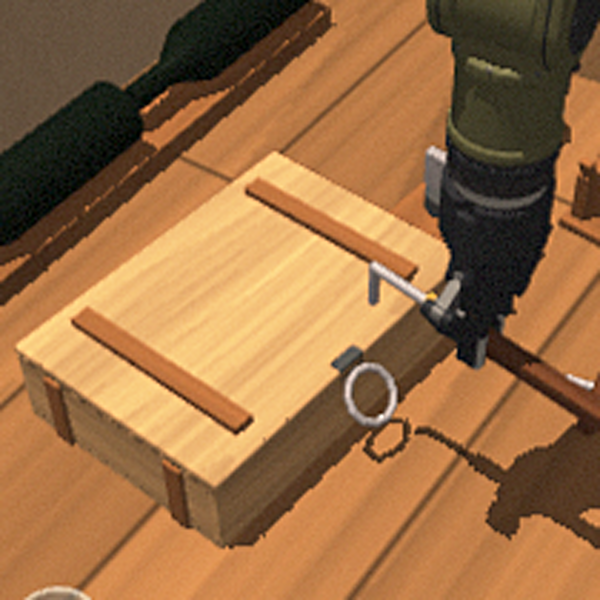

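Picture e9 shows the lid flat, with its corner at crop (218,487), and the hook free above the ring with its bend at crop (374,268). I'm checking whether the pole slipped in the grip.

```bash
python3 - <<'E'
from h import *
st=sensors.get_state();s=cam("side");t=cam("top");R=Ro.from_quat(st["tool_rot"]).as_matrix();xd=-R[:,0]
P=st["eef_pos"]+2.5*xd+[0,0,19.7]
for th in(-4,0,4):
    u=xd*np.cos(np.radians(th))+np.array([0,0,np.sin(np.radians(th))]);w=np.array([0,0,1])*np.cos(np.radians(th))-xd*np.sin(np.radians(th))
    print(th,"bend top",px(s,P+100*u+4.5*w).round(1),"tip",px(s,P+97*u-36*w).round(1),"handle end",px(s,P-120*u).round(1))
g=cv2.cvtColor(s["color"],cv2.COLOR_RGB2HSV);m=((g[...,1]<60)&(g[...,2]>110))[175:206,272:300]
for r_ in m[::1]: print("".join(".#"[int(v)] for v in r_))
E
```

```text
-4 bend top [[280.  187.5]] tip [[281.8 201.2]] handle end [[366.4 232.9]]
0 bend top [[280.1 185.2]] tip [[280.9 198.6]] handle end [[365.9 235.6]]
4 bend top [[280.3 183.1]] tip [[280.1 196.1]] handle end [[365.1 238.2]]
............................
............................
............................
............................
............................
............................
............................
............................
.........###................
........#####...............
........######..............
.........#######............
...........#######..........
............#######.........
..............######........
...............######.......
.................######.....
..................######....
....................#######.
......................######
.......................####.
.........................#..
............................
............................
............................
............................
............................
............................
............................
............................
............................
```

>>> play_rows(
  moves=[
    [-1.36, -12.45, 0, 0, 0.4, 0.11, -1],
    [-1.36, -12.45, 0, 0, 0.4, 0.11, -1],
    [-1.36, -12.45, 0, 0, 0.4, 0.11, -1],
    [-1.36, -12.45, 0, 0, 0.4, 0.11, -1],
    [-1.36, -12.45, 0, 0, 0.4, 0.11, -1],
    [-1.36, -12.45, 0, 0, 0.4, 0.11, -1],
    [-1.36, -12.45, 0, 0, 0.4, 0.11, -1],
    [-1.36, -12.45, 0, 0, 0.4, 0.11, -1],
    [-1.36, -12.45, 0, 0, 0.4, 0.11, -1],
    [-1.36, -12.45, 0, 0, 0.4, 0.11, -1],
  ],
)

```text
t: 33.85
eef_pos: [440.9, -339.4, 178.8]
tool_rot: [0.055, 0.998, 0.003, -0.029]
force: [-0.4, 0.4, -2.9]
grip_width: 14.2
```

>>> play_rows(
  moves=[
    [0, 0, 0, 0, 0, 0, -1],
    [0, 0, 0, 0, 0, 0, -1],
    [0, 0, 0, 0, 0, 0, -1],
  ],
)

```text
t: 34.15
eef_pos: [442.1, -338.6, 180.7]
tool_rot: [0.053, 0.998, 0.002, -0.027]
force: [0.4, 0.4, -1.1]
grip_width: 14.3
```

```bash
python3 go.py 443.5 -339.8 60 3.0336; python3 - <<'E'
from h import *
st=sensors.get_state();s=cam("side");R=Ro.from_quat(st["tool_rot"]).as_matrix();xd=-R[:,0];xd[2]=0;xd/=np.linalg.norm(xd)
P=st["eef_pos"]+2.5*xd+[0,0,19.7]
h=cv2.cvtColor(s["color"],cv2.COLOR_RGB2HSV)
for th in(-4,0,4):
    u=xd*np.cos(np.radians(th))+np.array([0,0,np.sin(np.radians(th))])
    print(th,"bend",px(s,P+100*u).round(1),"ferrule",px(s,P+40*u).round(1),"end",px(s,P-120*u).round(1))
    b=px(s,P+100*u)[0].astype(int);e=px(s,P-120*u)[0].astype(int)
m=(h[...,0]>20)&(h[...,0]<32)&(h[...,1]>170)&(h[...,2]>150);q=px(s,P+40*xd)[0].astype(int)
ys,xs=np.nonzero(m[q[1]-15:q[1]+15,q[0]-15:q[0]+15]);print("yellow",xs.mean()+q[0]-15,ys.mean()+q[1]-15,len(xs))
g=((h[...,1]<60)&(h[...,2]>110))[b[1]-12:b[1]+16,b[0]-12:b[0]+26];print(b-12)
for r_ in g: print("".join(".#"[int(v)] for v in r_))
E
```

```text
q [-0.638, 0.375, -0.106, 1.138, -0.027, -0.531] t 34.15 pos [442.106, -338.638, 180.687] F [0.37, 0.403, -1.122] w 14.3
[-0.27, -0.04, 4.01, 0.0, -0.39, 0.01]
-4 bend [[354.8 105.6]] ferrule [[374.2 113. ]] end [[431.  134.3]]
0 bend [[355.  103.4]] ferrule [[374.4 112.1]] end [[430.3 137. ]]
4 bend [[355.4 101.2]] ferrule [[374.6 111.2]] end [[429.3 139.7]]
yellow nan nan 0
[343  89]
......................................
......................................
......................................
......................................
......................................
......................................
......................................
......................................
......................................
......................................
......................................
......................................
.............#.......................#
............####.....................#
............######..................##
..............######................##
................######................
..................######..............
...........#........######............
......................######..........
...........#............#####.........
..........................##..........
...........#..........................
#.....................................
###...................................
####..................................
####..................................
####..................................<stdin>:10: RuntimeWarning: Mean of empty slice.
  ret = ret.dtype.type(ret / rcount)
```

>>> play_rows(
  moves=[
    [-0.1, -0.04, 0.8, 0, 0, 0, -1],
    [-0.1, -0.04, 1.6, 0, 0, 0, -1],
    [-0.1, -0.04, 2.4, 0, 0, 0, -1],
    [-0.1, -0.04, 3.2, 0, 0, 0, -1],
    [-0.1, -0.04, 3.7, 0, 0, 0, -1],
    [-0.1, -0.04, 3.7, 0, 0, 0, -1],
    [-0.1, -0.04, 3.7, 0, 0, 0, -1],
  ],
)

```text
t: 34.9
eef_pos: [439.1, -340.4, 70.0]
tool_rot: [0.054, 0.998, 0.002, -0.027]
force: [-0.5, 0.1, -1.7]
grip_width: 14.2
```

```bash
python3 go.py 443.5 -339.8 52 3.0336
```

```text
q [-0.644, 0.458, -0.284, 0.875, -0.027, -0.535] t 34.9 pos [439.097, -340.392, 70.019] F [-0.506, 0.057, -1.685] w 14.2
[-0.18, 0.04, 0.59, 0.0, -0.39, 0.0]
```

>>> play_rows(
  moves=[
    [-0.1, 0.02, 0.2, 0, 0, 0, -1],
    [-0.18, 0.02, 0.4, 0, 0, 0, -1],
    [-0.18, 0.02, 0.59, 0, 0, 0, -1],
    [-0.18, 0.02, 0.59, 0, 0, 0, -1],
    [-0.18, 0.02, 0.59, 0, 0, 0, -1],
  ],
)

```text
t: 35.4
eef_pos: [444.6, -341.1, 52.6]
tool_rot: [0.054, 0.998, 0.001, -0.026]
force: [1.5, 0.9, 4.5]
grip_width: 14.4
```

```bash
python3 go.py 443.5 -339.8 51 3.0336
```

```text
q [-0.639, 0.481, -0.297, 0.838, -0.027, -0.53] t 35.4 pos [444.599, -341.051, 52.649] F [1.45, 0.933, 4.526] w 14.4
[0.04, 0.04, 0.06, -0.0, -0.37, -0.0]
```

>>> play_rows(
  moves=[
    [0, 0, 0, 0, 0, 0, -0.4],
    [0, 0, 0, 0, 0, 0, -0.1],
    [0, 0, 0, 0, 0, 0, -0.1],
    [0, 0, 0, 0, 0, 0, -0.1],
    [0.03, 0, -0.8, 0, 0, 0, -0.1],
    [0.08, 0, -1.8, 0, 0, 0, -0.1],
    [0.15, 0, -3, 0, 0, 0, -0.1],
    [0.2, 0, -4.2, 0, 0, 0, -0.1],
    [0.2, 0, -4.2, 0, 0, 0, -0.1],
  ],
  force=60,
)

```text
t: 36.3
eef_pos: [446.9, -342.8, 182.9]
tool_rot: [0.054, 0.998, -0.001, -0.023]
force: [-0.1, -0.4, 0.9]
grip_width: 38.6
```

```bash
python3 go.py 592.5 -194 190 3.0486; cat > pole.py <<'E'
from h import *
s=cam("side");h=cv2.cvtColor(s["color"],cv2.COLOR_RGB2HSV)
m=((h[...,1]<60)&(h[...,2]>105))[130:165,335:380]
P=lambda l,z=70:np.array([446,-340,z])+l*np.array([np.cos(-.115),np.sin(-.115),0])
print(px(s,[P(100),P(97,34),P(40),P(-120)]).round(1).tolist())
for r_ in m: print("".join(".#"[int(v)] for v in r_))
E
python3 pole.py
```

```text
q [-0.639, 0.377, -0.096, 1.135, -0.027, -0.53] t 36.3 pos [446.892, -342.79, 182.939] F [-0.15, -0.405, 0.886] w 38.6
[-4.27, 5.45, -0.46, -0.03, -0.33, -0.11]
[[348.9, 141.1], [348.2, 151.2], [366.6, 150.0], [417.5, 175.3]]
###########..................................
###########..................................
##########...................................
########.....................................
.#.#.#.......................................
.............................................
.............................................
.............................................
....#........................................
........#....................................
..............#..............................
...#..........###............................
.............######..........................
................#####........................
.................##.###......................
.....................####....................
.......................#####.................
........................#####................
..........................##.................
...........................#.................
.............................................
.............................................
.............................................
.............................................
.............................................
.............................................
.............................................
.............................................
.............................................
.............................................
.............................................
.............................................
.............................................
.............................................
.............................................
```

>>> play_rows(
  moves=[
    [-4.9, 4.9, -0.4, 0, -0.35, -0.11, 0.1],
    [-4.9, 4.9, -0.4, 0, -0.35, -0.11, 0.1],
    [-4.9, 4.9, -0.4, 0, -0.35, -0.11, 0.1],
    [-4.9, 4.9, -0.4, 0, -0.35, -0.11, 0.1],
    [-4.9, 4.9, -0.4, 0, -0.35, -0.11, 0.1],
    [-4.9, 4.9, -0.4, 0, -0.35, -0.11, 0.1],
    [-4.9, 4.9, -0.4, 0, -0.35, -0.11, 0.1],
  ],
)

```text
t: 37.05
eef_pos: [605.1, -210.7, 180.5]
tool_rot: [0.047, 0.999, 0.001, -0.004]
force: [0.3, -0.4, -0.1]
grip_width: 46.5
```

```bash
python3 go.py 594 -194 107 3.0486
```

```text
q [-0.334, 0.489, 0.081, 1.172, -0.001, -0.241] t 37.05 pos [605.14, -210.733, 180.533] F [0.272, -0.399, -0.125] w 46.5
[0.4, 0.52, 2.46, 0.01, -0.06, -0.0]
```

>>> play_rows(
  moves=[
    [0.4, 0.52, 0, 0, -0.06, 0, 0.1],
    [0.4, 0.52, 0, 0, -0.06, 0, 0.1],
    [0.4, 0.52, 0, 0, -0.06, 0, 0.1],
  ],
)

```text
t: 37.35
eef_pos: [594.9, -195.1, 182.1]
tool_rot: [0.047, 0.999, 0.0, 0.001]
force: [1.0, -0.8, 0.3]
grip_width: 47.0
```

```bash
python3 go.py 594 -194 107 3.0486
```

```text
q [-0.317, 0.454, 0.027, 1.142, 0.001, -0.223] t 37.35 pos [594.92, -195.054, 182.082] F [1.03, -0.824, 0.262] w 47.0
[0.04, 0.03, 2.5, 0.0, 0.02, -0.01]
```

>>> play_rows(
  moves=[
    [0.03, 0.03, 0.8, 0, 0, 0, 0.1],
    [0.03, 0.03, 1.6, 0, 0, 0, 0.1],
    [0.03, 0.03, 2.2, 0, 0, 0, 0.1],
    [0.03, 0.03, 2.42, 0, 0, 0, 0.1],
    [0.03, 0.03, 2.42, 0, 0, 0, 0.1],
    [0.03, 0.03, 2.42, 0, 0, 0, -1],
    [0.03, 0.03, 2.42, 0, 0, 0, -1],
    [0.03, 0.03, 2.42, 0, 0, 0, -1],
    [0.03, 0.03, 2.42, 0, 0, 0, -1],
    [0.03, 0.03, 2.42, 0, 0, 0, -1],
  ],
)

```text
t: 38.35
eef_pos: [596.5, -193.4, 110.7]
tool_rot: [0.047, 0.999, -0.0, 0.003]
force: [-1.7, -1.1, 5.6]
grip_width: 11.1
```

```bash
python3 go.py 594 -194 109.5 3.0486
```

```text
q [-0.314, 0.497, -0.094, 0.974, 0.001, -0.221] t 38.35 pos [596.53, -193.414, 110.749] F [-1.7, -1.133, 5.569] w 11.1
[0.08, -0.03, 0.04, -0.0, 0.04, -0.0]
```

>>> play_rows(
  moves=[
    [0, 0, 0, 0, 0, 0.5, -1],
    [0, 0, 0, 0, 0, 1, -1],
    [0, 0, 0, 0, 0, 1.5, -1],
    [0, 0, 0, 0, 0, 2.0, -1],
    [0, 0, 0, 0, 0, 2.5, -1],
    [0, 0, 0, 0, 0, 3, -1],
  ],
)

```text
t: 38.95
eef_pos: [596.4, -193.8, 110.8]
tool_rot: [0.254, 0.967, -0.0, 0.003]
force: [-1.0, -2.9, 6.0]
grip_width: 10.9
```

>>> play_rows(
  moves=[
    [0, 0, 0, 0, 0, 0.6, -1],
    [0, 0, 0, 0, 0, 1.2, -1],
    [0, 0, 0, 0, 0, 1.8, -1],
    [0, 0, 0, 0, 0, 2.4, -1],
    [0, 0, 0, 0, 0, 3, -1],
    [0, 0, 0, 0, 0, 3.6, -1],
    [0, 0, 0, 0, 0, 4.2, -1],
    [0, 0, 0, 0, 0, 4.8, -1],
    [0, 0, 0, 0, 0, 5.2, -1],
    [0, 0, 0, 0, 0, 5.5, -1],
  ],
)

```text
t: 39.95
eef_pos: [595.9, -194.2, 110.7]
tool_rot: [0.598, 0.801, 0.0, 0.002]
force: [-1.4, -4.1, 5.7]
grip_width: 11.3
```

```bash
python3 go.py 594 -194 109.5 1.8486; python3 -c "
from h import *
print(sensors.get_state()['moment'])"
```

```text
q [-0.314, 0.497, -0.094, 0.975, -0.001, 0.968] t 39.95 pos [595.862, -194.19, 110.732] F [-1.371, -4.076, 5.723] w 11.3
[0.02, -0.06, 0.04, 0.02, 0.03, 0.07]
[-0.690704    0.48655487 -0.18651259]
```

>>> play_rows(
  moves=[
    [0, 0, 0, 0, 0, 0, -1],
    [0, 0, 0, 0, 0, 0, -1],
    [0, 0, 0, 0, 0, 0, 0],
    [0, 0, 0, 0, 0, 0, 0],
    [0, 0, 0, 0, 0, 0, 0],
    [0, 0, -0.7, 0, 0, 0, 0],
    [0, 0, -1.6, 0, 0, 0, 0],
    [0, 0, -3, 0, 0, 0, 0],
    [0, 0, -4.5, 0, 0, 0, 0],
    [0, 0, -4.5, 0, 0, 0, 0],
  ],
)

```text
t: 40.95
eef_pos: [598.6, -193.7, 251.2]
tool_rot: [0.597, 0.802, 0.003, 0.007]
force: [0.9, 0.4, 0.3]
grip_width: 42.9
```

```bash
python3 go.py 430 -100 250 1.8486
```

```text
q [-0.314, 0.426, 0.162, 1.292, 0.002, 0.966] t 40.95 pos [598.642, -193.713, 251.244] F [0.908, 0.437, 0.308] w 42.9
[4.61, -4.49, -0.05, 0.09, 0.05, 0.1]
```

>>> play_rows(
  moves=[
    [4.61, -4.49, 0, 0, 0, 0, 0],
    [4.61, -4.49, 0, 0, 0, 0, 0],
    [4.61, -4.49, 0, 0, 0, 0, 0],
    [4.61, -4.49, 0, 0, 0, 0, 0],
    [4.61, -4.49, 0, 0, 0, 0, 0],
    [4.61, -4.49, 0, 0, 0, 0, 0],
    [4.61, -4.49, 0, 0, 0, 0, 0],
  ],
)

```text
t: 41.65
eef_pos: [427.7, -99.4, 244.1]
tool_rot: [0.597, 0.802, 0.001, 0.002]
force: [0.0, -0.8, 0.1]
grip_width: 42.2
```

```bash
python3 - <<'E'
from h import *
from arc import O,xd,H
t=cam("top");s=cam("side");save("f1",t);save("f2",s)
h=cv2.cvtColor(t["color"],cv2.COLOR_RGB2HSV);m=((h[...,1]<60)&(h[...,2]>105))[180:235,305:365]
for r_ in m: print("".join(".#"[int(v)] for v in r_))
for th in(0,1.2):
    a=-.093-th;u=np.array([np.cos(a),np.sin(a),0])*26;c=np.array([594,-194,141.5]);print(th,(px(t,[c+u,c-u])-[305,180]).round(1).tolist())
yd=np.array([-xd[1],xd[0],0])
hs=cv2.cvtColor(s["color"],cv2.COLOR_RGB2HSV)
for n,c in(("side",s),("top",t)):
  for a in(0,.05):
    L=[H+(-234*np.cos(a)+12*np.sin(a))*xd+k*yd+np.array([0,0,234*np.sin(a)+12*np.cos(a)]) for k in(167,-167)];print(n,a,px(c,L).round(1).tolist())
# bright edge lid/front wall profile (side view) under the front-left corner column
V=hs[240:285,229,2];print("side col229 V rows240+",V.tolist())
E
python3 pole.py | head -24
```

```text
............................................................
............................................................
............................................................
............................................................
............................................................
............................................................
............................................................
............................................................
............................................................
............................................................
............................................................
............................................................
............................................................
............................................................
............................................................
............................#######...####..................
...........................###.###########..................
.......##.................################..................
..
[... 3147 characters left out ...]
..........
.............................................
.............................................
..............#..............................
..............###............................
..............#####..........................
.............#..#####........................
.................##.###......................
.....................####....................
.......................#####.................
........................#####................
..........................##.................
.............#.............#.................
.......#.....................................
.......#.....................................
.......##....................................
```

```bash
python3 -c "
from plant import job
print(job.close_job())"
```

```text
the job is handed in; nothing more can be done
None
```

The job is handed in, and I believe every step was met, but no verdict is reported. Three amber sample jars were present. I stood them in the chest, then pulled the lid down with the pole's hook in the ring and laid the pole back in its rest. Last, I turned the T-latch 1.19 rad clockwise by the tool's own angle.

**Last checks:**
- **Latch:** the T-bar lines up with the 1.2 rad stop in the top view.
- **Lid:** its front edge is at side row 256.5 (column 229), against 256.7 predicted for 0 rad and about 253 for 0.05.
- **Pole:** the hook's bend is at side (349,141), as it was before I took it.
- **Hand:** open and clear of everything.

**Not checked or less sure:**
- **Jars:** I last saw them upright as the lid began to come down, and could not check them under the closed lid.
- **Pole in the grip:** it pitched about 4 degrees while pressing the lid. I tilted the tool to correct this before laying it back. I confirmed the seating from pixel masks only, because all 16 views were used.
- **Wrist limit:** early on, the wrist's last joint reached the end of its range (3.141 measured) on the way to the first jar. I turned the tool half a turn round to carry on.

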